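# Scoop rubber mounting buffers into the kitting cup

### The arm

A 6-joint arm with a two-finger parallel gripper is mounted at the origin on the work surface. World frame = base frame: x ahead of the robot, y to its left, z up, the work surface at z = 0. Lengths are in m, angles in degrees, forces in N, time in s.
With the tool pointing down it reaches from about 0.4 to 0.825 m from the base axis. Payload 7 kg.
Tool frame: the origin (TCP) lies midway between the tips of the shut fingers; the grasp point (between the pads) lies 19 mm behind it; z points along the fingers, y is the line along which they close (so a half turn about z gives the same grasp; the last joint's range is limited). The gripper opens to 88 mm and grips with 3 to 60 N. Pads are 19 mm wide; open, the fingers measure 130 mm over their backs; the gripper's body (78 mm by 193 mm) begins 47 mm behind the grasp point.
Start: joints at [82.626, 20.546, 0.682, 0, -70.136, -16.507], TCP at [0.273, 0.617, 0.227] pointing down, gripper open.
Joint ranges: [-176.03, 176.03], [-82.01, 121.73], [-58.28, 71.71], [-173.87, 95.51], [-174.79, -0.11], [-173.66, 173.66]. Speed limits (degrees/s): [136.94, 136.94, 172.46, 180, 180, 180].

### API

Orientations are given as [roll, pitch, yaw] about the fixed x, y, z axes, in that order (R = Rz(yaw) Ry(pitch) Rx(roll)).
In Python, from plant import r gives the robot as it stands. The module is installed in compiled form; this text tells all that it offers.
- The arm moves only by the tool play_rows, never from a script. Its argument "rows" is a list of rows, each an object with "slide": the shift along the tool's x, y, z as a fraction of full scale, a list of three; "delta_rot": the turn, a rotation vector about the tool's x, y, z as a fraction of full scale, a list of three; "fingers": the opening, from -1 (shut) to 1 (fully open). In form: [{"slide": [x, y, z], "delta_rot": [rx, ry, rz], "fingers": fingers}, ...]. A call has 1 to 8 rows; each row shifts and turns the commanded pose from where the row before left it, along the tool's axes as they then stand; what a row does not reach is not made up. Full scale, the value 1, is 0.15 m for a shift and 0.08 rad for a turn. A row lasts 1/8 s, in which the tool goes at most 62.5 mm and 10.7 degrees, less where a joint would pass 70% of its speed; a pose out of reach is approached as far as the arm can. A call with a number of a shift or a turn outside -1 to 1 is refused whole. A call with a gripper value outside its range is refused whole. The fingers move at their own pace and stop on an object; "squeeze" is the grip in N (left out, the last holds). Time passes only in rows, so rows that do not move let the fingers close. It gives the time, the measured TCP pose, the force, the opening and the grip force at its end, in the units of the state.
- r.get_state(): the state, without advancing time (a new reading comes with each control period).
- r.capture(name): name is "scene" or "top" or "wrist"; returns a dict with "image" (420x560x3 uint8, blue, green, red), "fx", "fy", "cx", "cy" (pixels), "R" (3x3) and "t" (3): a world point X has camera coordinates R X + t; the wrist camera has in their place "T_tool_cam" (4x4, takes a point from camera to tool coordinates, whose origin is the TCP and whose axes are the flange's). Camera axes: x right, y down, z forward; pixel columns grow to the right and rows downward; lengths in m; the calibration is good to about 2 mm. A picture is of the moment at which its call begins: read the wrist's pose just before it. There is no depth.
- r.close_job(): hands the job in; it is judged then, once.
The state is a dict: "time_s": time; "joints": joint angles; "qd": joint speeds; "joint_torque": joint torques, N m; "tcp_pos": TCP position; "eef_rot": TCP orientation; "contact_force": force on the tool from outside, world axes, zero at the start; "moment": the same for the moment, N m; "gripper_width": finger opening in m; "gripper_force": force on a finger pad.
Only numpy, scipy, OpenCV 4.12 (cv2) and the standard library are available. Lean on these libraries where they do the work, as an engineer would, in place of code of your own. Each camera call takes 0.05 s, during which the arm holds its last target. There are 200 camera calls.

### The job

Pick up the hand scoop by its handle, scoop rubber buffers out of the parts bin from under its lamp bar and tip at least three of them into the steel cup, without touching them with the fingers and leaving none outside the cup and the bin. Then set the scoop back down level with its pan on its mat. Leave the cup standing where it is and do not disturb the other things on the bench.

Things in the scene. Friction and masses are not known exactly. Their poses are not given: they have to be found in the camera images.
- scoop: aluminium hand scoop, 90 g, lying level on the mat, stable by itself. Flat-floored open pan 64 mm long (x), 64 mm wide (y), back wall 28 mm high, sides 28 mm at the back sloping down to the lip, floor 2 mm, walls 2.5 mm thick, mouth (+x) open; a neck rises from the back wall to a black handle behind and above the pan. Origin: underside of the pan floor, at its centre; x towards the mouth, z up
- scoop_grip (a point): middle of the scoop's black handle, a bar 16 mm wide (y), 20 mm thick, 74 mm long, in the scoop's xz plane, rising backwards at 15 degrees. The point is 78 mm behind and 71.5 mm above the scoop's origin; its two upright flanks (+y, -y) are free to be pinched with the gripper at any lean in the xz plane
- scoop_lip (a point): middle of the scoop's front lip, at the underside: 32 mm ahead of the scoop's origin
- bin: aluminium parts bin, fixed, its low front (-x) towards the robot's right (-y), give or take 20 degrees. Origin: centre of its underside; x to the rear, z up. Inside: 78 mm wide (y +-39), x = -107 to +75 mm; side and rear walls 45 mm high, front wall 24 mm high, walls 3 mm thick
- bin_floor (a point): point on the top of the bin's floor, 4 mm above the bench, at the bin's x = y = 0. At the rear a smooth ramp rises at 45 degrees from the floor at about x = +43 mm to the rear wall, so that buffers pushed against it climb into a scoop slid along the floor
- bin_lamp (a point): middle of the lower front edge of the slim lamp bar fixed across above the bin: 130 mm above the bench, at the bin's x = -20 mm. The bar is 26 mm deep (x = -20 to +6 mm), 112 mm long (y), 14 mm high; side arms run back from it to posts at the rear corners (x = +70, y = +-46 mm). The scoop must go in under it from the front; a gripper leaning back from it by 20 to 45 degrees clears it
- cup: plain steel kitting cup, loose, 350 g, 60 mm high, outer diameter 96 mm at the rim and 84 mm at the base, wall 3 mm, floor 5 mm. Origin: centre of its underside, z up
- mat: black rubber mat fixed on the bench, 200 mm (x) by 130 mm (y), 3 mm thick; origin at the centre of its underside, the scoop's place
- buffer1: black rubber mounting buffer: a rounded barrel 18 mm in diameter and 18 mm long with a small flat at each end, 12 g; origin at its centre, z along its axis. Starts standing on the bin floor around the middle of the bin (six alike, in three rows of two, x = -10 to +34 mm, |y| under 19 mm in the bin)
- buffer2: black rubber mounting buffer: a rounded barrel 18 mm in diameter and 18 mm long with a small flat at each end, 12 g; origin at its centre, z along its axis. Starts standing on the bin floor around the middle of the bin (six alike, in three rows of two, x = -10 to +34 mm, |y| under 19 mm in the bin)
- buffer3: black rubber mounting buffer: a rounded barrel 18 mm in diameter and 18 mm long with a small flat at each end, 12 g; origin at its centre, z along its axis. Starts standing on the bin floor around the middle of the bin (six alike, in three rows of two, x = -10 to +34 mm, |y| under 19 mm in the bin)
- buffer4: black rubber mounting buffer: a rounded barrel 18 mm in diameter and 18 mm long with a small flat at each end, 12 g; origin at its centre, z along its axis. Starts standing on the bin floor around the middle of the bin (six alike, in three rows of two, x = -10 to +34 mm, |y| under 19 mm in the bin)
- buffer5: black rubber mounting buffer: a rounded barrel 18 mm in diameter and 18 mm long with a small flat at each end, 12 g; origin at its centre, z along its axis. Starts standing on the bin floor around the middle of the bin (six alike, in three rows of two, x = -10 to +34 mm, |y| under 19 mm in the bin)
- buffer6: black rubber mounting buffer: a rounded barrel 18 mm in diameter and 18 mm long with a small flat at each end, 12 g; origin at its centre, z along its axis. Starts standing on the bin floor around the middle of the bin (six alike, in three rows of two, x = -10 to +34 mm, |y| under 19 mm in the bin)
- jar: closed glass screw jar, 44 mm in diameter, 50 mm high, standing beside the cup; origin at the centre of its underside; a bystander
- gauge: round black dial gauge lying face up, 60 mm in diameter, 50 mm high, standing near the cup; origin at the centre of its underside; a bystander
- screwdriver: screwdriver 160 mm long lying along the bin's side; a bystander
- pliers: pliers with yellow handles, 140 mm long, lying towards the far edge of the bench; a bystander
- meter: yellow multimeter 150 x 80 x 42 mm lying at the left of the bench; a bystander
- bitcase: yellow bit case 100 x 65 x 23 mm lying at the right of the bench; a bystander

How it is judged:
By the outcome, as a careful person would: the job done as asked, in the order asked, and still so for the second after the job is handed in, with the robot touching nothing.
It also fails if it takes over 72 s, if anything falls off the work surface, if the arm or the gripper's body presses on something with over 40 N, if the wrist force passes 120 N, or if a joint passes its speed limit or range.

## Working session

There is one attempt and no reset: what is moved stays moved. The work goes in short steps, Python scripts to look and compute and a tool call to move; the robot and the scene stay as the last step left them, time stands still between calls to the robot, and variables do not carry over. Pictures are saved under pics/ and viewed, at most 10 in all, crops included, and the job is handed in when it is done.

Besides the shell and the picture viewer there is one more tool, called after "Call:" by a JSON object that holds its "api" and its "payload", one argument or row to a line. play_rows: Moves the arm, as the interface text tells. Shift numbers are shares of 0.15 m and turn numbers shares of 0.08 rad, none past 1 either way. Its arguments: {"type":"object","properties":{"rows":{"type":"array"},"squeeze":{"type":"number"}},"required":["rows"]}

```bash
mkdir -p pics; ls; python3 - <<'E'
from plant import r
import cv2,pickle
d={}
for n in ("scene","top"):
    c=r.capture(n); d[n]=c; cv2.imwrite(f"pics/{n}0.png",c["image"]); print(n,c["fx"],c["cx"],c["cy"],c["R"],c["t"])
pickle.dump(d,open("c0.pkl","wb"))
print(r.get_state())
E
```

```text
pics
scene 438.7194127196331 281.3835403457276 203.6922099900723 [[-0.79364718  0.60833996 -0.00683053]
 [ 0.47240009  0.60914607 -0.63700802]
 [-0.38335664 -0.50878636 -0.77082691]] [ 0.45093093 -0.25395098  1.48086738]
top 470.1210850357193 281.42654884569646 207.73274149165758 [[ 0.0213619  -0.99976355 -0.00406401]
 [-0.99144073 -0.02066004 -0.12891252]
 [ 0.12879808  0.00678305 -0.99164764]] [0.03798428 0.62736649 1.64512236]
{'time_s': 0.1, 'joints': array([ 8.26265209e+01,  2.05872970e+01,  6.37773948e-01, -1.80708081e-02,
       -7.01372601e+01, -1.65065209e+01]), 'qd': array([ 0.04767449, -0.05948909,  0.15963054,  0.00548656,  0.11472738,
        0.06330485]), 'joint_torque': array([-1.55193175e-03, -5.84165168e+01,  2.93751329e+01,  7.01565877e+00,
        1.01446323e-02, -4.79918594e-05]), 'tcp_pos': array([0.27310194, 0.61678228, 0.22570624]), 'eef_rot': array([ 1.79911966e+02, -8.37109094e-03, -2.38861463e+01]), 'contact_force': array([ 0.16937737, -0.13760703,  0.73482019]), 'moment': array([ 0.02964975,  0.0289531 , -0.0570177 ]), 'gripper_force': 0.0, 'gripper_width': 0.08801742943888352}
```

View pics/scene0.png

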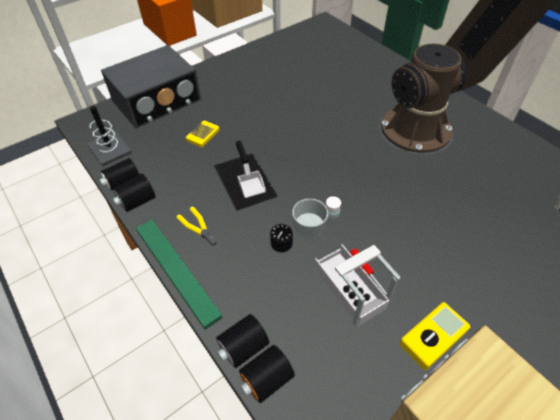

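View pics/top0.png

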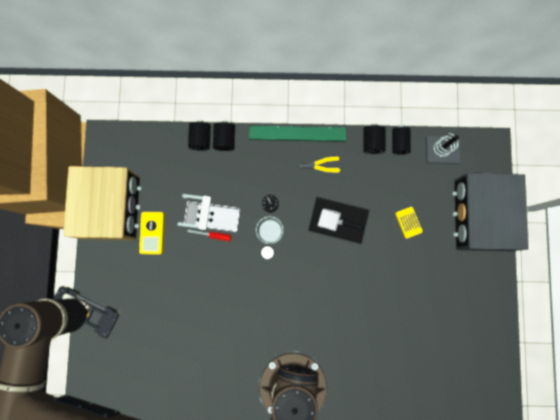

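```bash
cat > h.py <<'E'
import numpy as np,pickle,cv2
from scipy.spatial.transform import Rotation as Ro
def ray(c,uv):
    d=np.array([(uv[0]-c["cx"])/c["fx"],(uv[1]-c["cy"])/c["fy"],1.])
    R=np.array(c["R"]);return -R.T@np.array(c["t"]),R.T@d
def on(c,uv,z):
    o,d=ray(c,uv);return o+d*(z-o[2])/d[2]
def tool(s): return Ro.from_euler("xyz",s["eef_rot"],degrees=True).as_matrix(),np.array(s["tcp_pos"])
def wristcam(c,s):
    R,p=tool(s);T=np.array(c["T_tool_cam"]);Rw=R@T[:3,:3];tw=R@T[:3,3]+p
    c=dict(c);c["R"]=Rw.T;c["t"]=-Rw.T@tw;return c
E
python3 - <<'E'
from h import *
d=pickle.load(open("c0.pkl","rb"));c=d["top"];im=c["image"]
for n,uv,z in [("cup",(270,230),.06),("jar",(267,253),.05),("gauge",(270,203),.05),("pan",(328,218),.02),("mat",(339,220),.003),("binfront",(240,220),.02),("bin",(210,215),.02)]:
    print(n,on(c,uv,z).round(3))
a=cv2.resize(im[180:265,170:385],None,fx=3.7,fy=3.7,interpolation=cv2.INTER_CUBIC)
b=d["scene"]["image"]
a=cv2.convertScaleAbs(a,alpha=1.6,beta=10)
b=cv2.convertScaleAbs(cv2.resize(b[130:325,210:410],None,fx=3,fy=3,interpolation=cv2.INTER_CUBIC),alpha=1.6,beta=10)
cv2.imwrite("pics/a.png",a);cv2.imwrite("pics/b.png",b)
from plant import r
print(r.capture("wrist")["T_tool_cam"])
E
```

```text
cup [0.544 0.09  0.06 ]
jar [0.463 0.099 0.05 ]
gauge [0.641 0.092 0.05 ]
pan [ 0.595 -0.118  0.02 ]
mat [ 0.591 -0.16   0.003]
binfront [0.581 0.2   0.02 ]
bin [0.597 0.31  0.02 ]
[[-3.96480325e-04 -9.64609546e-01 -2.63682130e-01  7.15798588e-02]
 [ 9.99999693e-01 -2.04074216e-04 -7.57079239e-04 -3.45743001e-04]
 [ 6.76475137e-04 -2.63682349e-01  9.64609331e-01 -1.59301392e-01]
 [ 0.00000000e+00  0.00000000e+00  0.00000000e+00  1.00000000e+00]]
```

View pics/a.png

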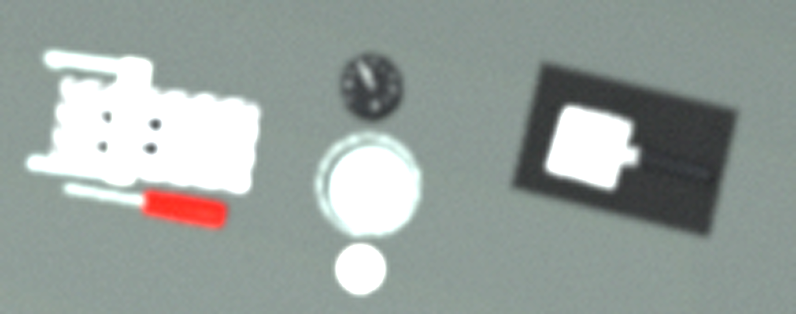

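The top view shows the bin at left (crop 60–260, 85–190), the cup at (369,185) in the crop, the gauge above it, and the jar below it. The mat and scoop are at (625,150), with the pan to the left and the scoop yaw at about 76°. I'll move to hover over the scoop.

Call:
{"api": "play_rows", "payload": {
  "rows": [
    {"slide": [0,0,-0.1],"delta_rot": [0,0,1],"fingers": 1},
    {"slide": [0,0,-0.1],"delta_rot": [0,0,1],"fingers": 1},
    {"slide": [0,0,-0.1],"delta_rot": [0,0,1],"fingers": 1},
    {"slide": [0,0,-0.1],"delta_rot": [0,0,1],"fingers": 1},
    {"slide": [0,0,-0.1],"delta_rot": [0,0,1],"fingers": 1},
    {"slide": [0,0,-0.1],"delta_rot": [0,0,1],"fingers": 1},
    {"slide": [0,0,-0.1],"delta_rot": [0,0,1],"fingers": 1},
    {"slide": [0,0,-0.1],"delta_rot": [0,0,1],"fingers": 1}
  ]
}}

```text
time_s: 1.15
tcp_pos: [0.2732, 0.617, 0.3466]
eef_rot: [180.0, -0.0, -60.7]
contact_force: [0.4, -0.0, -0.5]
gripper_width: 0.0875
gripper_force: 0.0
```

Call:
{"api": "play_rows", "payload": {
  "rows": [
    {"slide": [0,0,0],"delta_rot": [0,0,1],"fingers": 1},
    {"slide": [0,0,0],"delta_rot": [0,0,1],"fingers": 1},
    {"slide": [0,0,0],"delta_rot": [0,0,1],"fingers": 1},
    {"slide": [0,0,0],"delta_rot": [0,0,1],"fingers": 1},
    {"slide": [0,0,0],"delta_rot": [0,0,1],"fingers": 1},
    {"slide": [0,0,0],"delta_rot": [0,0,1],"fingers": 1},
    {"slide": [0,0,0],"delta_rot": [0,0,1],"fingers": 1},
    {"slide": [0,0,0],"delta_rot": [0,0,1],"fingers": 1}
  ]
}}

```text
time_s: 2.15
tcp_pos: [0.2732, 0.6171, 0.3461]
eef_rot: [180.0, -0.0, -97.4]
contact_force: [-0.4, 0.4, -0.2]
gripper_width: 0.0875
gripper_force: 0.0
```

Call:
{"api": "play_rows", "payload": {
  "rows": [
    {"slide": [0.15,-0.1,0],"delta_rot": [0,0,1],"fingers": 1},
    {"slide": [0.3,-0.2,0],"delta_rot": [0,0,0.5],"fingers": 1},
    {"slide": [0.3,-0.2,0],"delta_rot": [0,0,0],"fingers": 1},
    {"slide": [0.3,-0.2,0],"delta_rot": [0,0,0],"fingers": 1},
    {"slide": [0.3,-0.2,0],"delta_rot": [0,0,0],"fingers": 1},
    {"slide": [0.3,-0.2,0],"delta_rot": [0,0,0],"fingers": 1}
  ]
}}

```text
time_s: 2.9
tcp_pos: [0.3782, 0.3372, 0.3465]
eef_rot: [180.0, 0.0, -104.1]
contact_force: [1.3, 0.3, 1.0]
gripper_width: 0.0874
gripper_force: 0.0
```

Call:
{"api": "play_rows", "payload": {
  "rows": [
    {"slide": [0.08,-0.31,0],"delta_rot": [0,0,0],"fingers": 1},
    {"slide": [0.08,-0.31,0],"delta_rot": [0,0,0],"fingers": 1},
    {"slide": [0.08,-0.31,0],"delta_rot": [0,0,0],"fingers": 1},
    {"slide": [0.08,-0.31,0],"delta_rot": [0,0,0],"fingers": 1},
    {"slide": [0.08,-0.31,0],"delta_rot": [0,0,0],"fingers": 1},
    {"slide": [0,0,0],"delta_rot": [0,0,0],"fingers": 1}
  ]
}}

```text
time_s: 3.65
tcp_pos: [0.5908, 0.2223, 0.3447]
eef_rot: [179.9, -0.1, -104.3]
contact_force: [-0.7, -0.2, 0.2]
gripper_width: 0.0876
gripper_force: 0.0
```

```bash
python3 - <<'E'
from h import *
from plant import r
s=r.get_state();c=wristcam(r.capture("wrist"),s);pickle.dump(c,open("bin.pkl","wb"))
print(s["tcp_pos"],s["joints"].round(1),c["fx"])
cv2.imwrite("pics/binw.png",c["image"])
E
```

```text
[0.59083822 0.22227593 0.34472646] [ 38.3  13.7   6.2   0.  -82.7 -52.6] 305.23453306909505
```

View pics/binw.png

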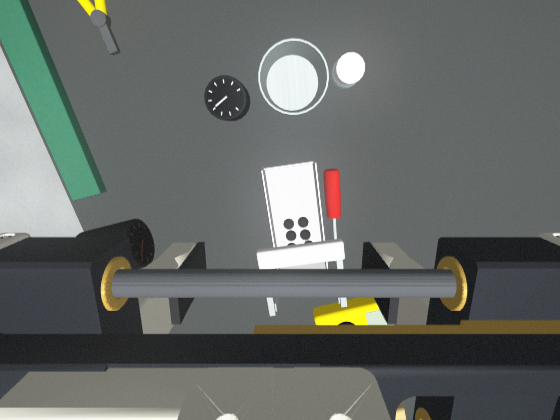

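The wrist view shows the bin clearly. Its front wall runs (263,168)–(314,162), the lamp bar's front edge (257,251)–(344,243), and the buffers sit around (297,232). The cup rim is centred at (293,77) and the jar is at (350,68).

```bash
python3 - <<'E'
from h import *
c=pickle.load(open("bin.pkl","rb"));im=c["image"]
g=cv2.cvtColor(im,cv2.COLOR_BGR2GRAY).astype(float);hs=cv2.cvtColor(im,cv2.COLOR_BGR2HSV)
L=[];Rr=[]
def edge(v,i0,i1,step,th=110):
    for i in range(i0,i1,step):
        if v[i]>th: 
            a,b=v[i-step],v[i]; return i-step+step*(th-a)/(b-a)
for row in range(180,238,4):
    l=edge(g[row],250,300,1); rr=edge(np.where(hs[row,:,1]>110,50,g[row]),326+int((row-200)*.1),300,-1)
    L.append(on(c,(l,row),.045));Rr.append(on(c,(rr,row),.045))
for P in (L,Rr):
    P=np.array(P);f=np.polyfit(P[:,1],P[:,0],1);print("yaw",np.degrees(np.arctan2(1,f[0])),f,np.std(P[:,0]-np.polyval(f,P[:,1])))
for col in (270,285,300,310):
    t=edge(g[:,col],150,185,1);print("front z.024",on(c,(col,t),.024).round(4), "lampfront", end=' ')
    pass
print()
for col in range(262,342,12):
    seg=g[225:270,col];print(col,seg.astype(int)[8:32:1].tolist())
# cup / jar / gauge
m=((g>75)).astype(np.uint8);m[:,332:]=0;m[125:]=0;m[:,:252]=0;m[:25]=0
p=cv2.findNonZero(m);h=cv2.convexHull(p);e=cv2.fitEllipse(h);print("cup rim",e,on(c,e[0],.06))
h2=h[:,0];W=np.array([on(c,u,.06) for u in h2]);print(cv2.minEnclosingCircle(W[:,:2].astype(np.float32)))
print("jar",on(c,(350,68),.05),"gauge",on(c,(227,98),.05))
E
```

```text
** On entry to DLASCL parameter number  4 had an illegal value
 ** On entry to DLASCL parameter number  4 had an illegal value
 ** On entry to DLASCL parameter number  4 had an illegal value
 ** On entry to DLASCL parameter number  4 had an illegal value
 ** On entry to DLASCL parameter number  5 had an illegal value
 ** On entry to DLASCL parameter number  4 had an illegal value<stdin>:8: RuntimeWarning: divide by zero encountered in scalar divide
h.py:7: RuntimeWarning: invalid value encountered in divide
  o,d=ray(c,uv);return o+d*(z-o[2])/d[2]
Traceback (most recent call last):
numpy.linalg.LinAlgError: SVD did not converge in Linear Least Squares
```

```bash
python3 - <<'E'
from h import *
c=pickle.load(open("bin.pkl","rb"));im=c["image"]
a=cv2.resize(im[150:262,248:352],None,fx=5,fy=5,interpolation=cv2.INTER_NEAREST)
cv2.imwrite("pics/bc.png",a)
E
```

```text
(no output)
```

View pics/bc.png

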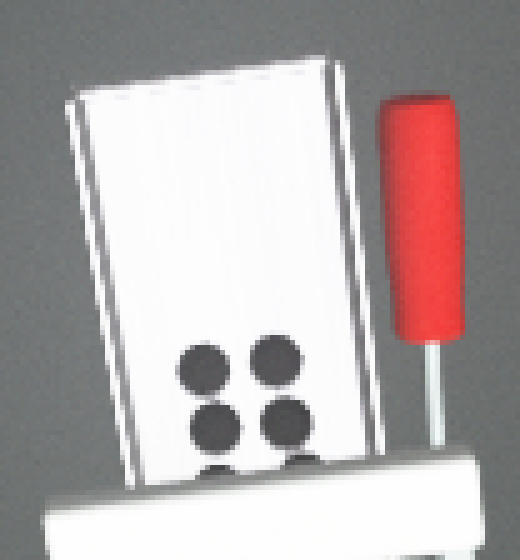

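The crop shows six buffers in two columns. The rims run left (66,102)→(130,488) and right (343,62)→(384,455), the front wall (75,95)→(325,57), and the lamp edge (48,503)→(478,453).

```bash
python3 - <<'E'
from h import *
c=pickle.load(open("bin.pkl","rb"));im=c["image"]
q=lambda x,y,z:on(c,(248+x/5-.4,150+y/5-.4),z)[:2]
l0,l1,r0,r1=q(66,102,.045),q(130,488,.045),q(343,62,.045),q(384,455,.045)
y=lambda a:np.degrees(np.arctan2(a[1],a[0]))
print("yaw",y(l1-l0),y(r1-r0),"front perp",y(q(75,95,.024)-q(325,57,.024))+90,"lamp perp",y(q(48,503,.13)-q(478,453,.13))+90,"width",np.linalg.norm(l0-r0))
la,lb=q(48,503,.13),q(478,453,.13);print("lamp mid",(la+lb)/2,"len",np.linalg.norm(la-lb))
yaw=np.radians((y(l1-l0)+y(r1-r0))/2);X=np.array([np.cos(yaw),np.sin(yaw)]);Y=np.array([-X[1],X[0]])
mid=((l0+l1)/2@Y+(r0+r1)/2@Y)/2
front=(q(75,95,.024)+q(325,57,.024))/2@X
print("widthperp",(l0+l1)/2@Y-(r0+r1)/2@Y)
O=X*(front+.110)+Y*mid;print("yaw",np.degrees(yaw),"bin O",O,"from lamp x",((la+lb)/2-O)@X,((la+lb)/2-O)@Y)
for p in [(204,370),(276,360),(215,428),(287,424)]:
    w=q(*p,.022)-O;print("buf",w@X,w@Y)
g=cv2.cvtColor(im,cv2.COLOR_BGR2GRAY)
m=(g>100).astype(np.uint8);m[:,333:]=0;m[125:]=0;m[:,:252]=0;m[:25]=0
h=cv2.convexHull(cv2.findNonZero(m));W=np.array([on(c,u,.06)[:2] for u in h[:,0]],np.float32);print("cup",cv2.minEnclosingCircle(W))
print("jar",on(c,(350,68),.05),"gauge",on(c,(227,98),.05))
E
```

```text
yaw 84.00223484228154 83.26424544374485 front perp 84.28638071759093 lamp perp 82.74784966912644 width 0.08390189240147379
lamp mid [0.58982507 0.30397467] len 0.11343927342616386
widthperp -0.08308948643951297
yaw 83.6332401430132 bin O [0.59275473 0.32003243] from lamp x -0.016283596409536805 0.0011309098537204084
buf -0.013442252476221652 -0.012760084374382539
buf -0.013573748843470795 0.011291100374997936
buf 0.007251981153876147 -0.011844412955434631
buf 0.009192165178051567 0.012203957965354359
cup ((0.546265721321106, 0.09435727447271347), 0.08233264088630676)
jar [0.46618329 0.10065348 0.05      ] gauge [0.64071072 0.09608246 0.05      ]
```

Call:
{"api": "play_rows", "payload": {
  "rows": [
    {"slide": [0.33,0.09,0],"delta_rot": [0,0,0],"fingers": 1},
    {"slide": [0.33,0.09,0],"delta_rot": [0,0,0],"fingers": 1},
    {"slide": [0.33,0.09,0],"delta_rot": [0,0,0],"fingers": 1},
    {"slide": [0.33,0.09,0],"delta_rot": [0,0,0],"fingers": 1},
    {"slide": [0.33,0.09,0],"delta_rot": [0,0,0],"fingers": 1},
    {"slide": [0.33,0.09,0.2],"delta_rot": [0,0,0],"fingers": 1},
    {"slide": [0.33,0.09,0.2],"delta_rot": [0,0,0],"fingers": 1},
    {"slide": [0.33,0.1,0.2],"delta_rot": [0,0,0],"fingers": 1}
  ]
}}

```text
time_s: 4.7
tcp_pos: [0.3849, -0.1338, 0.2561]
eef_rot: [-179.9, 0.0, -104.0]
contact_force: [0.5, -1.0, -1.1]
gripper_width: 0.0877
gripper_force: 0.0
```

Call:
{"api": "play_rows", "payload": {
  "rows": [
    {"slide": [0,0,0],"delta_rot": [0,0,0],"fingers": 1},
    {"slide": [0,0,0],"delta_rot": [0,0,0],"fingers": 1}
  ]
}}

```text
time_s: 4.95
tcp_pos: [0.3864, -0.133, 0.2572]
eef_rot: [-179.9, 0.0, -104.1]
contact_force: [0.3, -0.1, 1.2]
gripper_width: 0.0876
gripper_force: 0.0
```

```bash
python3 - <<'E'
from h import *
from plant import r
s=r.get_state();c=wristcam(r.capture("wrist"),s);pickle.dump(c,open("sc.pkl","wb"))
print(s["tcp_pos"],s["joints"].round(1))
cv2.imwrite("pics/sw.png",cv2.convertScaleAbs(c["image"][0:300,130:430],alpha=1.0))
a=cv2.resize(c["image"][0:290,140:420],None,fx=2,fy=2,interpolation=cv2.INTER_CUBIC);cv2.imwrite("pics/sw.png",cv2.convertScaleAbs(a,alpha=1.5,beta=15))
E
```

```text
[ 0.38643127 -0.13300601  0.25721713] [  9.   -7.1 -27.4   0.  -69.7 -23.1]
```

View pics/sw.png

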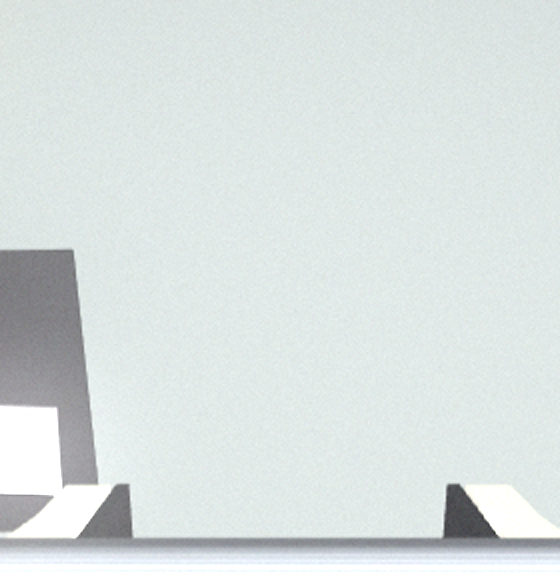

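I had a sign error in the sideways shift: the scoop is off to the left of this view. Correcting it.

Call:
{"api": "play_rows", "payload": {
  "rows": [
    {"slide": [-0.04,-0.33,0],"delta_rot": [0,0,0],"fingers": 1},
    {"slide": [-0.04,-0.33,0],"delta_rot": [0,0,0],"fingers": 1},
    {"slide": [-0.05,-0.33,0],"delta_rot": [0,0,0],"fingers": 1},
    {"slide": [-0.05,-0.33,0],"delta_rot": [0,0,0],"fingers": 1},
    {"slide": [0,0,0],"delta_rot": [0,0,0],"fingers": 1},
    {"slide": [0,0,0],"delta_rot": [0,0,0],"fingers": 1}
  ]
}}

```text
time_s: 5.75
tcp_pos: [0.5853, -0.1541, 0.2562]
eef_rot: [180.0, -0.0, -104.0]
contact_force: [0.0, -0.3, 0.7]
gripper_width: 0.0877
gripper_force: 0.0
```

```bash
python3 - <<'E'
from h import *
from plant import r
s=r.get_state();c=wristcam(r.capture("wrist"),s);pickle.dump(c,open("sc.pkl","wb"))
print(s["tcp_pos"],s["joints"].round(1))
a=cv2.resize(c["image"][0:290,140:420],None,fx=2,fy=2,interpolation=cv2.INTER_CUBIC);cv2.imwrite("pics/sw2.png",cv2.convertScaleAbs(a,alpha=1.5,beta=15))
# cup again: sat-free, local threshold by contours
b=pickle.load(open("bin.pkl","rb"));g=cv2.cvtColor(b["image"],cv2.COLOR_BGR2GRAY)
for th in (80,100,130):
  m=(g>th).astype(np.uint8);n,l,st,ce=cv2.connectedComponentsWithStats(m)
  for i in range(1,n):
    x,y,w,h,A=st[i]
    if y<120 and A>150 and x>200 and x<380:
        p=cv2.findNonZero((l==i).astype(np.uint8));H=cv2.convexHull(p)[:,0];W=np.array([on(b,u,.06)[:2] for u in H],np.float32);print(th,st[i],cv2.minEnclosingCircle(W))
E
```

```text
[ 0.58533402 -0.15409937  0.25622461] [  3.7  13.1  -5.9  -0.  -71.1 -17.7]
130 [ 258   38   72   77 3685] ((0.5451206564903259, 0.09405586123466492), 0.04856634512543678)
130 [331  51  34  38 938] ((0.4717421531677246, 0.10319939255714417), 0.023894544690847397)
```

View pics/sw2.png

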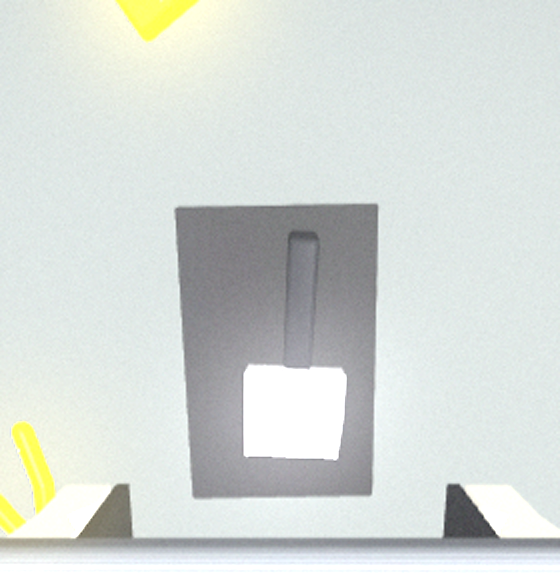

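The scoop lies on the mat. In the crop the handle's centre line runs (303.5,234)→(299,367), and the lip corners are (244,458) and (338,460).

```bash
python3 - <<'E'
from h import *
c=pickle.load(open("sc.pkl","rb"))
q=lambda x,y,z:on(c,(140+x/2-.25,y/2-.25),z)
hr,hf=q(303.5,234,.094),q(299,366,.075);l,rr=q(244,458,.005),q(338,460,.005)
bl,br=q(246,366,.031),q(345,367,.031)
d=lambda a:np.degrees(np.arctan2(a[1],a[0]))
print(hr,hf,np.linalg.norm(hr-hf),"handle yaw",d(hf-hr),"lip perp",d(l-rr)-90,d(rr-l)-90,np.linalg.norm(l-rr), "back",d(bl-br),np.linalg.norm(bl-br))
lm=(l+rr)/2;bm=(bl+br)/2;print("lip",lm,"back",bm,"yaw",d(lm-bm),d(lm-(hr+hf)/2))
for yaw in (76,77):
    X=np.array([np.cos(np.radians(yaw)),np.sin(np.radians(yaw))]);Y=np.array([-X[1],X[0]])
    O1=lm[:2]-.032*X; O2=bm[:2]+.0307*X;O3=(hr+hf)[:2]/2+.078*X
    print(yaw,O1,O2,O3)
mm=[q(176,207,.003),q(378,205,.003),q(371,494,.003),q(194,497,.003)];print("mat",np.mean(mm,0),d(mm[3]-mm[0]),d(mm[2]-mm[1]))
E
```

```text
[ 0.55873835 -0.23013592  0.094     ] [ 0.57740092 -0.16191608  0.075     ] 0.07323413229467296 handle yaw 74.70021313321735 lip perp -105.33670423611859 74.66329576388142 0.06670043036231418 back -14.62986348305642 0.06312219499591891
lip [ 0.60046731 -0.08592407  0.005     ] back [ 0.58070704 -0.15427111  0.031     ] yaw 73.8745297659704 73.60339169054025
76 [ 0.59272581 -0.11697353] [ 0.58813404 -0.12448303] [ 0.58693954 -0.12034293]
77 [ 0.59326888 -0.11710391] [ 0.58761304 -0.12435795] [ 0.58561582 -0.12002514]
mat [ 0.59079858 -0.15631414  0.003     ] 76.9573271881523 76.73744575498085
```

```bash
cat >> h.py <<'E'
def target(G,yaw,lean,back=0.019):
    "tool pose: grip point G, scoop yaw (deg), lean back (deg) -> R,tcp"
    y=np.radians(yaw);l=np.radians(lean);X=np.array([np.cos(y),np.sin(y),0]);Z=np.array([0,0,1.])
    tx=-X*np.cos(l)-Z*np.sin(l);tz=X*np.sin(l)-Z*np.cos(l);ty=np.cross(tz,tx)
    return np.c_[tx,ty,tz],np.array(G)+back*tz
def todo(s,G,yaw,lean,back=0.019):
    R,p=tool(s);Rt,pt=target(G,yaw,lean,back)
    rv=Ro.from_matrix(R.T@Rt).as_rotvec()
    print("slide(now axes)",(R.T@(pt-p)/.15).round(3),"slide(target axes)",(Rt.T@(pt-p)/.15).round(3),"rot",(rv/.08).round(2),"F",np.round(s["contact_force"],1),"t",s["time_s"])
E
```

Call:
{"api": "play_rows", "payload": {
  "rows": [
    {"slide": [0.2,0.01,0.2],"delta_rot": [0,0,0.26],"fingers": 1},
    {"slide": [0.2,0.01,0.2],"delta_rot": [0,-0.7,0],"fingers": 1},
    {"slide": [0.2,0.01,0.2],"delta_rot": [0,-0.85,0],"fingers": 1},
    {"slide": [0,0,0],"delta_rot": [0,-1,0],"fingers": 1},
    {"slide": [0,0,0],"delta_rot": [0,-1,0],"fingers": 1},
    {"slide": [0,0,0],"delta_rot": [0,-1,0],"fingers": 1},
    {"slide": [0,0,0],"delta_rot": [0,-1,0],"fingers": 1},
    {"slide": [0,0,0],"delta_rot": [0,-1,0],"fingers": 1}
  ]
}}

```text
time_s: 6.8
tcp_pos: [0.5578, -0.2388, 0.1667]
eef_rot: [-179.8, 30.1, -105.2]
contact_force: [0.2, -0.1, 0.7]
gripper_width: 0.0876
gripper_force: 0.0
```

```bash
python3 - <<'E'
from h import *
from plant import r
s=r.get_state();print(s["tcp_pos"],s["joints"].round(1));todo(s,(.569,-.194,.0745),74.8,30)
E
```

```text
[ 0.55782378 -0.23883931  0.16667179] [-25.3  23.6   2.6 -30.6 -76.7  19.3]
slide(now axes) [0.043 0.009 0.813] slide(target axes) [0.04  0.006 0.813] rot [-0.03  0.03  0.01] F [ 0.2 -0.1  0.7] t 6.8
```

Call:
{"api": "play_rows", "payload": {
  "rows": [
    {"slide": [0.01,0,0.2],"delta_rot": [0,0,0],"fingers": 1},
    {"slide": [0.01,0,0.2],"delta_rot": [0,0,0],"fingers": 1},
    {"slide": [0.01,0,0.2],"delta_rot": [0,0,0],"fingers": 1},
    {"slide": [0.01,0.01,0.21],"delta_rot": [0,0,0],"fingers": 1},
    {"slide": [0,0,0],"delta_rot": [0,0,0],"fingers": 1},
    {"slide": [0,0,0],"delta_rot": [0,0,0],"fingers": 1}
  ]
}}

```text
time_s: 7.55
tcp_pos: [0.5716, -0.1858, 0.0584]
eef_rot: [-179.9, 30.0, -105.2]
contact_force: [-0.0, -1.0, 0.3]
gripper_width: 0.0878
gripper_force: 0.0
```

```bash
python3 - <<'E'
from h import *
from plant import r
s=r.get_state();todo(s,(.569,-.194,.0745),74.8,30)
c=wristcam(r.capture("wrist"),s);pickle.dump(c,open("g.pkl","wb"));cv2.imwrite("pics/g.png",cv2.convertScaleAbs(c["image"],alpha=1.4,beta=10))
E
```

```text
slide(now axes) [-0.004  0.002  0.005] slide(target axes) [-0.004  0.002  0.005] rot [-0.03 -0.    0.01] F [-0.  -1.   0.3] t 7.55
```

View pics/g.png

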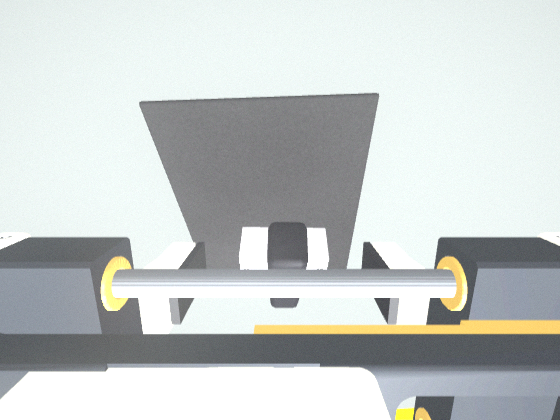

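The handle, around (287,245), is nearly centred between the fingers at 205 and 362. Closing.

Call:
{"api": "play_rows", "payload": {
  "rows": [
    {"slide": [0,0.01,0],"delta_rot": [0,0,0],"fingers": -1},
    {"slide": [0,0,0],"delta_rot": [0,0,0],"fingers": -1},
    {"slide": [0,0,0],"delta_rot": [0,0,0],"fingers": -1},
    {"slide": [0,0,0],"delta_rot": [0,0,0],"fingers": -1},
    {"slide": [0,0,0],"delta_rot": [0,0,0],"fingers": -1},
    {"slide": [0,0,0],"delta_rot": [0,0,0],"fingers": -1},
    {"slide": [0,0,0],"delta_rot": [0,0,0],"fingers": -1},
    {"slide": [0,0,0],"delta_rot": [0,0,0],"fingers": -1}
  ],
  "squeeze": 50
}}

```text
time_s: 8.6
tcp_pos: [0.5697, -0.185, 0.0567]
eef_rot: [-180.0, 30.0, -105.3]
contact_force: [0.9, 0.4, -0.8]
gripper_width: 0.0159
gripper_force: 50.0
```

Call:
{"api": "play_rows", "payload": {
  "rows": [
    {"slide": [-0.05,0,-0.087],"delta_rot": [0,0,0],"fingers": -1},
    {"slide": [-0.1,0,-0.173],"delta_rot": [0,0,0],"fingers": -1},
    {"slide": [-0.1,0,-0.173],"delta_rot": [0,0,0],"fingers": -1},
    {"slide": [-0.1,0,-0.173],"delta_rot": [0,0,0],"fingers": -1},
    {"slide": [-0.05,0,-0.087],"delta_rot": [0,0,0],"fingers": -1},
    {"slide": [0,0,0],"delta_rot": [0,0,0],"fingers": -1}
  ]
}}

```text
time_s: 9.35
tcp_pos: [0.57, -0.1852, 0.1781]
eef_rot: [-179.8, 30.0, -105.2]
contact_force: [0.4, -0.2, -0.8]
gripper_width: 0.0155
gripper_force: 50.0
```

```bash
cat >> h.py <<'E'
def scoop(O,yaw,pitch):
    "scoop origin O (world), yaw, pitch nose-up -> G, yaw, lean"
    p=np.radians(pitch);y=np.radians(yaw);X=np.array([np.cos(y),np.sin(y),0]);Z=np.array([0,0,1.])
    x=-.078*np.cos(p)-.0715*np.sin(p);z=-.078*np.sin(p)+.0715*np.cos(p)
    return np.array(O)+X*x+Z*z,yaw,30+pitch
BO=np.array([.5927,.3200]);BY=83.6
def inbin(x,y,z,pitch=0,yaw=BY):
    b=np.radians(BY);X=np.array([np.cos(b),np.sin(b)]);Y=np.array([-X[1],X[0]])
    return scoop([*(BO+X*x+Y*y),z],yaw,pitch)
def lip(x,y,z,pitch):   # scoop pose with lip at bin x, height z
    p=np.radians(pitch);return inbin(x-.032*np.cos(p),y,z-.032*np.sin(p),pitch)
E
python3 - <<'E'
from h import *
from plant import r
s=r.get_state();print(s["gripper_width"],s["eef_rot"],s["tcp_pos"]);todo(s,*inbin(-.105,0,.06))
c=r.capture("scene");cv2.imwrite("pics/l.png",c["image"])
E
```

```text
0.015451247266616295 [-179.83722939   30.00546563 -105.19774257] [ 0.57002557 -0.18521897  0.17809158]
slide(now axes) [-1.649  0.564  1.436] slide(target axes) [-1.701  0.225  1.468] rot [-1.   -0.   -1.66] F [ 0.4 -0.2 -0.8] t 9.35
```

Call:
{"api": "play_rows", "payload": {
  "rows": [
    {"slide": [0,0,0],"delta_rot": [-0.5,0,-0.83],"fingers": -1},
    {"slide": [0,0,0],"delta_rot": [-0.5,0,-0.83],"fingers": -1},
    {"slide": [-0.14,0.02,0.08],"delta_rot": [0,0,0],"fingers": -1},
    {"slide": [-0.28,0.03,0.16],"delta_rot": [0,0,0],"fingers": -1},
    {"slide": [-0.28,0.03,0.16],"delta_rot": [0,0,0],"fingers": -1},
    {"slide": [-0.28,0.03,0.16],"delta_rot": [0,0,0],"fingers": -1},
    {"slide": [-0.28,0.03,0.16],"delta_rot": [0,0,0],"fingers": -1},
    {"slide": [-0.28,0.03,0.16],"delta_rot": [0,0,0],"fingers": -1}
  ]
}}

```text
time_s: 10.4
tcp_pos: [0.5728, 0.0844, 0.1772]
eef_rot: [179.7, 30.0, -96.6]
contact_force: [0.6, 0.5, -1.9]
gripper_width: 0.0158
gripper_force: 50.0
```

Call:
{"api": "play_rows", "payload": {
  "rows": [
    {"slide": [-0.28,0.03,0.16],"delta_rot": [0,0,0],"fingers": -1},
    {"slide": [-0.09,0.02,0.05],"delta_rot": [0,0,0],"fingers": -1},
    {"slide": [0.11,0,0.19],"delta_rot": [0,0,0],"fingers": -1},
    {"slide": [0.11,0,0.19],"delta_rot": [0,0,0],"fingers": -1},
    {"slide": [0,0,0],"delta_rot": [0,0,0],"fingers": -1},
    {"slide": [0,0,0],"delta_rot": [0,0,0],"fingers": -1}
  ]
}}

```text
time_s: 11.15
tcp_pos: [0.5738, 0.1461, 0.1135]
eef_rot: [179.8, 30.0, -96.5]
contact_force: [-0.0, -0.5, -0.1]
gripper_width: 0.0158
gripper_force: 50.0
```

```bash
python3 - <<'E'
from h import *
from plant import r
s=r.get_state();print(s["joints"].round(1));todo(s,*inbin(-.064,0,.03));todo(s,*inbin(-.064,0,.006))
c=r.capture("top");s0=r.capture("scene");pickle.dump((c,s0),open("e.pkl","wb"))
a=cv2.resize(c["image"][180:260,170:300],None,fx=4.6,fy=4.6,interpolation=cv2.INTER_CUBIC);b=cv2.resize(s0["image"][225:330,290:410],None,fx=2.1,fy=2.1,interpolation=cv2.INTER_CUBIC)
o=np.zeros((a.shape[0]+b.shape[0],max(a.shape[1],b.shape[1]),3),np.uint8);o[:a.shape[0],:a.shape[1]]=a;o[a.shape[0]:,:b.shape[1]]=b
cv2.imwrite("pics/e.png",o);print(o.shape)
E
```

```text
[ 12.   18.2 -12.  -35.4 -55.2   1. ]
slide(now axes) [-0.15   0.004  0.306] slide(target axes) [-0.15   0.004  0.306] rot [ 0.02  0.   -0.02] F [-0.  -0.5 -0.1] t 11.15
slide(now axes) [-0.07   0.003  0.444] slide(target axes) [-0.07   0.004  0.444] rot [ 0.02  0.   -0.02] F [-0.  -0.5 -0.1] t 11.15
(588, 598, 3)
```

View pics/e.png

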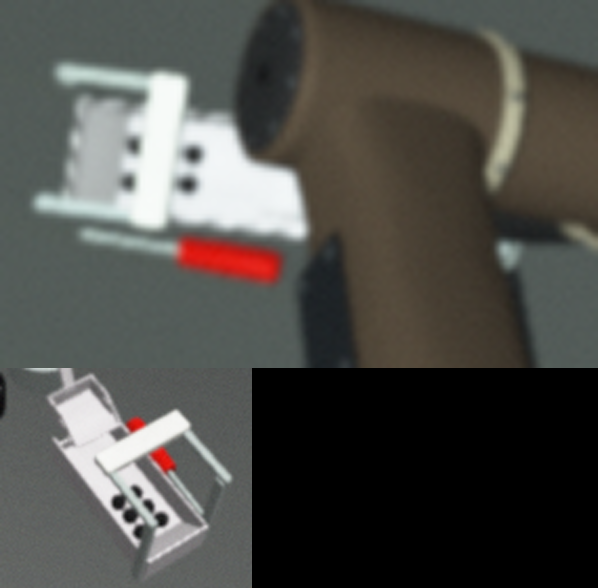

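The scene crop shows the scoop aligned above the bin's open front, with the six buffers ahead under the lamp bar. Going in and down.

Call:
{"api": "play_rows", "payload": {
  "rows": [
    {"slide": [-0.05,0,0.1],"delta_rot": [0,0,0],"fingers": -1},
    {"slide": [-0.05,0,0.1],"delta_rot": [0,0,0],"fingers": -1},
    {"slide": [-0.05,0,0.1],"delta_rot": [0,0,0],"fingers": -1},
    {"slide": [0.03,0,0.05],"delta_rot": [0,0,0],"fingers": -1},
    {"slide": [0.03,0,0.05],"delta_rot": [0,0,0],"fingers": -1},
    {"slide": [0.02,0,0.04],"delta_rot": [0,0,0],"fingers": -1},
    {"slide": [0,0,0],"delta_rot": [0,0,0],"fingers": -1}
  ]
}}

```text
time_s: 12.12
tcp_pos: [0.5778, 0.1879, 0.0602]
eef_rot: [179.7, 30.0, -96.6]
contact_force: [-0.2, -0.1, -0.2]
gripper_width: 0.0156
gripper_force: 50.0
```

```bash
python3 - <<'E'
from h import *
from plant import r
s=r.get_state();print(s["tcp_pos"]);todo(s,*inbin(-.064,0,.004));todo(s,*inbin(.013,0,.004));todo(s,*lip(-.032,0,.004,-2))
E
```

```text
[0.57775144 0.18787513 0.06020596]
slide(now axes) [ 0.001 -0.001  0.008] slide(target axes) [ 0.001 -0.001  0.008] rot [ 0.04  0.   -0.03] F [-0.2 -0.1 -0.2] t 12.125
slide(now axes) [-0.443 -0.001  0.265] slide(target axes) [-0.443 -0.001  0.265] rot [ 0.04  0.   -0.03] F [-0.2 -0.1 -0.2] t 12.125
slide(now axes) [-0.022 -0.001 -0.005] slide(target axes) [-0.022 -0.001 -0.006] rot [ 0.04  0.44 -0.03] F [-0.2 -0.1 -0.2] t 12.125
```

Call:
{"api": "play_rows", "payload": {
  "rows": [
    {"slide": [-0.02,0,-0.005],"delta_rot": [0,0.44,0],"fingers": -1},
    {"slide": [0.004,0,0.007],"delta_rot": [0,0,0],"fingers": -1},
    {"slide": [0,0,0],"delta_rot": [0,0,0],"fingers": -1}
  ]
}}

```text
time_s: 12.5
tcp_pos: [0.5781, 0.1905, 0.062]
eef_rot: [179.8, 28.1, -96.5]
contact_force: [-1.0, -0.8, -1.4]
gripper_width: 0.0162
gripper_force: 50.0
```

Call:
{"api": "play_rows", "payload": {
  "rows": [
    {"slide": [0.003,0,0.006],"delta_rot": [0,0,0],"fingers": -1},
    {"slide": [0,0,0],"delta_rot": [0,0,0],"fingers": -1}
  ]
}}

```text
time_s: 12.75
tcp_pos: [0.5784, 0.1902, 0.061]
eef_rot: [179.8, 28.0, -96.5]
contact_force: [-0.6, -1.0, 2.1]
gripper_width: 0.0155
gripper_force: 50.0
```

Call:
{"api": "play_rows", "payload": {
  "rows": [
    {"slide": [0.003,0,0.006],"delta_rot": [0,0,0],"fingers": -1},
    {"slide": [0,0,0],"delta_rot": [0,0,0],"fingers": -1}
  ]
}}

```text
time_s: 13.0
tcp_pos: [0.5785, 0.1902, 0.0606]
eef_rot: [179.9, 28.0, -96.5]
contact_force: [-2.1, -3.4, 7.5]
gripper_width: 0.016
gripper_force: 50.0
```

```bash
python3 - <<'E'
from h import *
from plant import r
s=r.get_state();todo(s,*lip(.040,0,.003,-2));todo(s,*lip(-.032,0,.003,-2))
E
```

```text
slide(now axes) [-0.427  0.003  0.22 ] slide(target axes) [-0.427  0.003  0.22 ] rot [ 0.02  0.01 -0.01] F [-2.1 -3.4  7.5] t 13.0
slide(now axes) [-0.003  0.003 -0.005] slide(target axes) [-0.003  0.003 -0.005] rot [ 0.02  0.01 -0.01] F [-2.1 -3.4  7.5] t 13.0
```

Slide forward to about lip x = +30 mm first, with a force check.

Call:
{"api": "play_rows", "payload": {
  "rows": [
    {"slide": [-0.053,0,0.028],"delta_rot": [0,0,0],"fingers": -1},
    {"slide": [-0.053,0,0.028],"delta_rot": [0,0,0],"fingers": -1},
    {"slide": [-0.053,0,0.028],"delta_rot": [0,0,0],"fingers": -1},
    {"slide": [-0.053,0,0.028],"delta_rot": [0,0,0],"fingers": -1}
  ]
}}

```text
time_s: 13.5
tcp_pos: [0.5832, 0.2261, 0.0608]
eef_rot: [179.9, 28.0, -96.5]
contact_force: [0.2, -4.5, 5.0]
gripper_width: 0.0156
gripper_force: 50.0
```

Call:
{"api": "play_rows", "payload": {
  "rows": [
    {"slide": [-0.053,0,0.028],"delta_rot": [0,0,0],"fingers": -1},
    {"slide": [-0.053,0,0.028],"delta_rot": [0,0,0],"fingers": -1},
    {"slide": [-0.053,0,0.028],"delta_rot": [0,0,0],"fingers": -1}
  ]
}}

```text
time_s: 13.88
tcp_pos: [0.5861, 0.253, 0.0608]
eef_rot: [179.9, 28.0, -96.5]
contact_force: [-0.5, -3.8, 5.7]
gripper_width: 0.0158
gripper_force: 50.0
```

```bash
python3 - <<'E'
from h import *
from plant import r
s=r.get_state();todo(s,*lip(.042,0,.003,-2))
c=r.capture("top");s0=r.capture("scene");pickle.dump((c,s0),open("f.pkl","wb"))
for k,b in (("top",c["image"]),("sc",s0["image"])):
    g=cv2.cvtColor(b,cv2.COLOR_BGR2GRAY)
    # dark blobs
    x0,y0,x1,y1=(180,195,225,240) if k=="top" else (325,265,385,320)
    print(k);p=g[y0:y1:2,x0:x1:1]
    print("\n".join("".join("#" if v<70 else "+" if v<120 else "." for v in row) for row in g[y0:y1,x0:x1]))
E
```

```text
slide(now axes) [-0.066  0.006  0.029] slide(target axes) [-0.066  0.006  0.029] rot [ 0.01  0.01 -0.01] F [-0.5 -3.8  5.7] t 13.875
top
#######++####################################
#######+++###################################
#######++++##################################
#######+++++#++++++++##+++###################
#######+++++++++++++++++++++#++++#+##+###+###
#######+++++++++++++++++++++++++++++##+++++++
#######++++++++++++++++++++++++++++++++++++++
#######++++++++++++++++++++++++++++++++++++++
#######++++++++++++++++++++++++++++++++++++++
#######++++++++++++++++++++++++++++++++++++++
#######+++++++++++++++++++++++#++++++++++++++
#######+++++++++++++++++##################+++
#######+++++++++++++++#######################
#######++++++++++++++########################
#######+++++++++++++++#######################
#######+++++++++++++++#######################
#######+++++++++++++++#######################
#######++++++++++++++++######################
#######++++++++++++++++######################
#######+++++++++++++++++#####################
######+++++++++++++++++++##################
[... 3764 characters left out ...]
++++++..................+.+++
+++++++++++++++++++++++++++++..++++++................+.+++++
+++++++++++++++++++++++++++++..+++++................++.+++++
++++++++++++++++++++++++++++++++++++...............+++++++++
++++++++++++++++++++++++++++++++++++.............+++++++++++
+++++++++++++++++++++++++++++++++++............+++++++++++++
+++++++++++++++++++++++++++++++++++...........+..+++++++++++
+++++++++++++++++++++++++++++++++++.............++++++++++++
++++++++++++++++++++++++++++++++++........+..+++++++++++++++
+++++++++++++++++++++++++++++++++++....+..+.++++++++++++++++
++++++++++++++++++++++++++++++++++++.....+.+++++++++++++++++
+++++++++++++++++++++++++++++++++++++..+.+++++++++++++++++++
```

Call:
{"api": "play_rows", "payload": {
  "rows": [
    {"slide": [-0.035,0.003,0.017],"delta_rot": [0,0,0],"fingers": -1},
    {"slide": [-0.035,0.003,0.017],"delta_rot": [0,0,0],"fingers": -1},
    {"slide": [0,0,0],"delta_rot": [0,0,0],"fingers": -1}
  ]
}}

```text
time_s: 14.35
tcp_pos: [0.5861, 0.2649, 0.0608]
eef_rot: [179.9, 28.0, -96.5]
contact_force: [0.7, -1.7, 3.8]
gripper_width: 0.0158
gripper_force: 50.0
```

```bash
python3 - <<'E'
from h import *
from plant import r
s=r.get_state();todo(s,*lip(.045,0,.003,-2));todo(s,*lip(.042,0,.008,15))
s0=r.capture("scene")
a=cv2.resize(s0["image"][245:330,305:400],None,fx=7,fy=7,interpolation=cv2.INTER_CUBIC);cv2.imwrite("pics/f.png",a)
E
```

```text
slide(now axes) [-0.014 -0.003  0.002] slide(target axes) [-0.014 -0.003  0.002] rot [ 0.02  0.01 -0.01] F [ 0.7 -1.7  3.8] t 14.35
slide(now axes) [ 0.161 -0.003  0.107] slide(target axes) [ 0.186 -0.003  0.056] rot [ 0.02 -3.7  -0.02] F [ 0.7 -1.7  3.8] t 14.35
```

View pics/f.png

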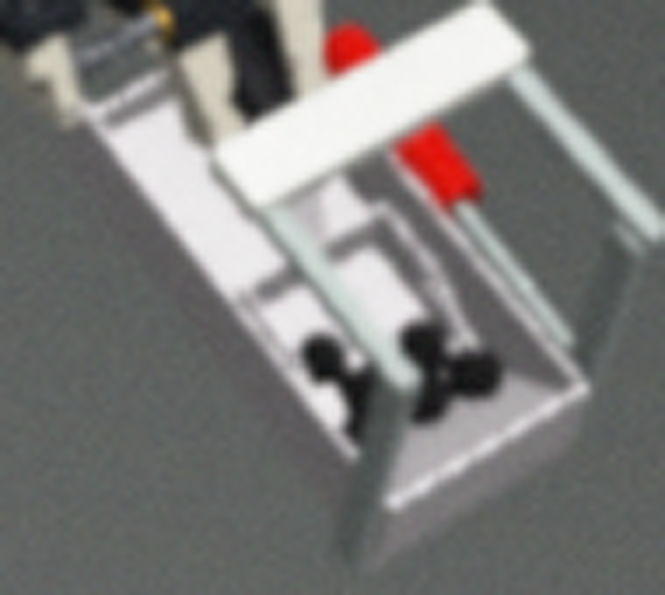

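The crop shows the pan under the bar with its lip at the ramp foot. Two buffers, near (322,357) and (425,340), are at or inside the pan, and the others are pushed up on the ramp. Pushing on and then up the ramp.

Call:
{"api": "play_rows", "payload": {
  "rows": [
    {"slide": [-0.024,0,0.012],"delta_rot": [0,0,0],"fingers": -1},
    {"slide": [0,0,0],"delta_rot": [0,0,0],"fingers": -1}
  ]
}}

```text
time_s: 14.65
tcp_pos: [0.5863, 0.2657, 0.0612]
eef_rot: [179.9, 27.8, -96.4]
contact_force: [-3.0, -17.5, 13.7]
gripper_width: 0.0157
gripper_force: 50.0
```

Call:
{"api": "play_rows", "payload": {
  "rows": [
    {"slide": [-0.018,0,0.009],"delta_rot": [0,0,0],"fingers": -1},
    {"slide": [0,0,0],"delta_rot": [0,0,0],"fingers": -1}
  ]
}}

```text
time_s: 14.9
tcp_pos: [0.5865, 0.2661, 0.0615]
eef_rot: [179.9, 27.7, -96.4]
contact_force: [-5.1, -29.9, 21.6]
gripper_width: 0.0157
gripper_force: 50.0
```

```bash
python3 - <<'E'
from h import *
from plant import r
s=r.get_state();todo(s,*lip(.045,0,.003,-2))
s0=r.capture("scene");g=cv2.cvtColor(s0["image"],cv2.COLOR_BGR2GRAY)
print("\n".join("".join("#" if v<50 else "+" if v<90 else ":" if v<150 else "." for v in row) for row in g[278:318,330:385]))
E
```

```text
slide(now axes) [-0.004 -0.001  0.002] slide(target axes) [-0.004 -0.001  0.002] rot [ 0.02 -0.07  0.  ] F [ -5.1 -29.9  21.6] t 14.9
..........................::::::..:::::...:..::::::::::
:.......................:::::::::.::::::..::..:::::::::
:.....................:::::..:::::..:::::..:...::::::::
::..............:.....:::.....:::::..:::::..:...:::::::
:::.............::.............::::..::::::..:...::::::
::::............::..............::::..:::::...:..::::::
:::::..........::::.............:::::.::::::......:::::
:::::........:::::::.............::::..::::::......::::
::::::......::::..................:::..:::::::......:::
:::::::.....::.....................:::..:::+:::.....:::
::+:::::...........................:::..::::+:::.....::
:::::::::.............:.............:::..:::::::......:
:::::::::..............:...........:::::.:::::+::......
:::::+::::.......................::++++:..::::+:::.....
:::::::::::.....................:+####+:...::::::::....
::::::+:::::.......:+::..:......:#####+:...::::+::::...
:::::::::::::.....:+##+::.......:#####+:.:::++:::::::..
:::::::::::::.
[... 573 characters left out ...]
++++:::++:::.............:::
::::::::::::::::+:::::..+##++++::::::..............::::
:::::::::::::::::::::::.:+++++:::................::::::
:::::::::::::::::::+::::.:++++:::..............::::::::
::::::::::::::::::+:::::..:+++:::.............:::::::::
:::::::::::::::::::::::::::+++::............:::::::::::
::::::::::::::::::::::::::+++:::..........:::::::::::::
::::::::::::::::::+::::::++++:::.........::::::::::::::
::::::::::::::::::::::::+++++::........::::::::::::::::
:::::::::::::::::::::+::+++++::.......:::::::::::::::::
::::::::::::::::::::::++++++::......:::::::::::::::::::
::::::::::::::::::::::::++++::....:::::::::::::::::::::
:::::::::::::::::::::::+++++::...::::::::::::::::::::::
```

```bash
cat > path.py <<'E'
from h import *
def steps(wps):
    T=[target(*w) for w in wps]
    for (Ra,pa),(Rb,pb) in zip(T,T[1:]):
        print((Ra.T@(pb-pa)/.15).round(3),(Ro.from_matrix(Ra.T@Rb).as_rotvec()/.08).round(2))
E
python3 - <<'E'
from path import *
steps([lip(.044+.013*k/5,0,.003+.016*k/5,-2+20*k/5) for k in range(6)])
E
```

```text
[ 0.019 -0.     0.019] [ 0.   -0.87 -0.  ]
[0.019 0.    0.02 ] [-0.   -0.87 -0.  ]
[0.018 0.    0.022] [ 0.   -0.87  0.  ]
[ 0.018 -0.     0.024] [-0.   -0.87  0.  ]
[0.017 0.    0.026] [ 0.   -0.87 -0.  ]
```

Call:
{"api": "play_rows", "payload": {
  "rows": [
    {"slide": [0.018,0,0.019],"delta_rot": [0,-0.87,0],"fingers": -1},
    {"slide": [0.018,0,0.02],"delta_rot": [0,-0.87,0],"fingers": -1},
    {"slide": [0.018,0,0.022],"delta_rot": [0,-0.87,0],"fingers": -1}
  ]
}}

```text
time_s: 15.32
tcp_pos: [0.5879, 0.2667, 0.0512]
eef_rot: [-179.8, 40.0, -96.3]
contact_force: [-4.3, -16.8, 19.4]
gripper_width: 0.016
gripper_force: 50.0
```

```bash
python3 - <<'E'
from h import *
from plant import r
s=r.get_state();todo(s,*lip(.052,0,.0126,10))
s0=r.capture("scene");g=cv2.cvtColor(s0["image"],cv2.COLOR_BGR2GRAY)
print("\n".join("".join("#" if v<50 else "+" if v<90 else ":" if v<150 else "." for v in row) for row in g[278:312,334:382]))
E
```

```text
slide(now axes) [ 0.024  0.008 -0.003] slide(target axes) [ 0.024  0.008 -0.003] rot [-0.02  0.01  0.02] F [ -4.3 -16.8  19.4] t 15.325
.............................::::::...:..:::::::
.........................:::..::::::..::..::::::
........................:::::..::::::..:...:::::
............:.........::::::::..::::::..:...::::
.....................::::::::::..::::::..:..::::
.............:.......:::..::::::..:::::...:..:::
:.............:............::::::..:::::......::
:............:::............::::::..:::::......:
::...........::::............:::::..::::::..:...
:::.........::::::............::::...::::::.....
::::......::::..::.............:::...:::::::....
:::::......:......:.............:::...::::::....
:::::..............:............::::..:::::::...
+:::::..........................::+::..::::+::..
:::::::.............:..........:++++::..::::+::.
::::::::.............:........:#####+:..::::::::
::+::::::........::::::.......+#####+:...:::::::
:::::::::......:++#++:::.....:+#####+:::::++++::
::::::++::.....:####+:..:.....+#####+::++++++:++
:::::::::::....:#####:..:.....:+###+:++####+++::
::::::::::::...:+####+::+:.....+###:::######+:::
:::::+::::::....:#####++++:....+###+:+######+:::
:::::::::+:::...:+######++:::::+####+######+:...
::::::::::::::...::::+##+++:::+############+:...
:::::::::+:::::......:+#++++::+#####++++###+:...
:::::::::+:::::.......:+++++::+#####+:::::::....
::::::::::::::::......:+++++::+####+::...:......
:::::::::::::::::.....:++++::::+##+::...........
::::::::::::::::::....:++++::..:::::...........:
::::::::::::::::::...:++++:::....:...........:::
:::::::::::::::::::..:+++++::..............:::::
:::::::::::::+:+::::..:+++::::............::::::
:::::::::::::::::::::::+++:::...........::::::::
::::::::::::::::++::::+++::::.........::::::::::
```

Call:
{"api": "play_rows", "payload": {
  "rows": [
    {"slide": [0.018,0,0.024],"delta_rot": [0,-0.87,0],"fingers": -1},
    {"slide": [0.017,0,0.026],"delta_rot": [0,-0.87,0],"fingers": -1},
    {"slide": [0,0,0],"delta_rot": [0,0,0],"fingers": -1}
  ]
}}

```text
time_s: 15.75
tcp_pos: [0.5882, 0.2692, 0.0409]
eef_rot: [179.9, 48.1, -96.7]
contact_force: [-0.6, -9.6, 14.9]
gripper_width: 0.0157
gripper_force: 50.0
```

```bash
cat > see.py <<'E'
from h import *
from plant import r
def scoopworld(s,P):
    "scoop-frame points -> world from measured tool pose (grasp at lean 30)"
    R,p=tool(s);l=np.radians(30)
    M=np.c_[[-np.cos(l),0,-np.sin(l)],[0,-1,0],[np.sin(l),0,-np.cos(l)]] # tool axes in scoop frame (cols)
    M[:,1]=np.cross(M[:,2],M[:,0])
    tcp=np.array([-.078,0,.0715])+.019*M[:,2]
    return np.array([R@(M.T@(np.array(q)-tcp))+p for q in P])
def px(c,W): 
    q=(np.array(c["R"])@np.asarray(W).T).T+c["t"];return np.c_[c["fx"]*q[:,0]/q[:,2]+c["cx"],c["fy"]*q[:,1]/q[:,2]+c["cy"]]
if __name__=="__main__":
    s=r.get_state();c=r.capture("scene");im=c["image"];g=cv2.cvtColor(im,cv2.COLOR_BGR2GRAY)
    P=scoopworld(s,[(.032,.032,.002),(.032,-.032,.002),(-.032,.032,.028),(-.032,-.032,.028)]);U=px(c,P)
    print("lipL,lipR,backL,backR world",P.round(3).tolist(),"px",U.round(1).tolist(),"F",s["contact_force"].round(1),"t",s["time_s"],"rot",s["eef_rot"].round(1))
    x0,y0=(U.min(0)-8).astype(int);x1,y1=(U.max(0)+[14,14]).astype(int)
    ch=np.array([["#" if v<50 else "+" if v<90 else ":" if v<150 else "." for v in row] for row in g[y0:y1,x0:x1]])
    for k,u in zip("LRlr",U.round().astype(int)): ch[u[1]-y0,u[0]-x0]=k
    print("\n".join("".join(w) for w in ch))
E
python3 see.py
```

```text
lipL,lipR,backL,backR world [[0.569, 0.384, 0.022], [0.633, 0.377, 0.022], [0.561, 0.316, 0.027], [0.625, 0.308, 0.026]] px [[378.6, 301.9], [357.1, 314.7], [361.2, 279.2], [340.1, 291.2]] F [-0.6 -9.6 14.9] t 15.75 rot [179.9  48.1 -96.7]
::...:.................::::::::..::+++++++::::::::::::::+::.
........................::::::::..:++++++++:::::::::::::::::
.........................::::::::..:++::++::::+::::::::::+::
..........................:::::::::::::.:::::::+::::::+::++:
........:..................::::::::.:::..:::::::::::::::::++
..........:................:::::::::.::...::::::::::::::::::
............................::::::::...:...:::::::::+:::::::
.............................::::::::...:..:::::::+:::::::::
.............................l.:::+:::..:...::::+::::::::::+
...............................::::::::..:...::::::::::::+++
..............:...............::::::::::..:...::::::+:::::++
:.............................::::.::::::..:...:::::::::::++
::............................:::::.:::::......:::::::::::++
:::.............:..........::::::::...::::......::::::::::++
:::...
[... 1916 characters left out ...]
.::::::::::::::::::::::::::::
:::::::::::::::::::::+++++:::..:::::::::::::::::::::::::::::
:::::::::::::::::::::+++++::::::::::::::::::::::::::::::::::
:::::::::::::::::::::+++++::::::::::::::::::::::::::::::::::
:::::::::::::::::::::++++:::::::::::::::::::::::::::::::::::
:::::::::::::::::::::+++::::::::::::::::::::::::::::::::::::
:::::::::::::::::::::++++:::::::::::::::::::::::::::::::::::
:::::::::::::::::::::+++::::::::::::::::::::::::::::::::::::
::::::::::::::::::::::++::::::::::::::::::::::::::::::::::::
:::::::::::::::::::::::+::::::::::::::::::::::::::::::::::::
::::::::::::::::::::::::::::::::::::::::::::::::::::::::::::
::::::::::::::::::::::::::::::::::::::::::::::::::::::::::::
```

All dark blobs lie inside the projected pan outline, behind the lip line L–R. Easing off, lifting, then backing out.

Call:
{"api": "play_rows", "payload": {
  "rows": [
    {"slide": [0.013,0,-0.015],"delta_rot": [0,-0.5,0],"fingers": -1},
    {"slide": [-0.03,0,-0.03],"delta_rot": [0,-0.5,0],"fingers": -1},
    {"slide": [-0.06,0,-0.05],"delta_rot": [0,0,0],"fingers": -1},
    {"slide": [-0.07,0,-0.055],"delta_rot": [0,0,0],"fingers": -1},
    {"slide": [-0.07,0,-0.055],"delta_rot": [0,0,0],"fingers": -1},
    {"slide": [-0.04,0,-0.03],"delta_rot": [0,0,0],"fingers": -1},
    {"slide": [0,0,0],"delta_rot": [0,0,0],"fingers": -1}
  ]
}}

```text
time_s: 16.68
tcp_pos: [0.5862, 0.267, 0.0932]
eef_rot: [179.9, 52.6, -96.4]
contact_force: [0.4, -0.3, -2.4]
gripper_width: 0.0153
gripper_force: 50.0
```

```bash
python3 see.py
```

```text
lipL,lipR,backL,backR world [[0.567, 0.383, 0.083], [0.631, 0.376, 0.083], [0.559, 0.314, 0.082], [0.623, 0.307, 0.082]] px [[383.3, 288.6], [361.0, 301.9], [364.6, 266.5], [342.7, 278.8]] F [ 0.4 -0.3 -2.4] t 16.675 rot [179.9  52.6 -96.4]
::........:##+:........................::::::.....::+::+:++:+::
::.........::........................::::::+::.....::+:::::+:+:
...................................::::::::::::.....::+::::+:::
..................................::::+::::::+::.....:::+::::::
................................::::::+::::::::::.....::::::++:
..............................:::::+:::::++:::+:::.....::::++:+
............................:::::+:+:::+:::+::::+::....::::::+:
...........................:::::::+::::::::::::::+::....:::::::
.........................:::::..::::+::::::::::::+::.....:::::+
.......................:::.....l.:::+:+::::+::::++:::.....:::::
.......................:::......::.::::::+::::::::+:::.....::::
.......................::.......:::.:::::::::::::::::::....::::
................................::::..:::::::::::::::+::.....::
...........................
[... 2088 characters left out ...]
:::::::::::::........:+++:.....................:::::::::::::
:::::::::::::::::......::++:::..................:::::::::::::::
::::::::::+:::::::.....:+++:::.................::::::::::::::::
:::::::::::+::::::.....:+++::................::::::::::::::::::
:::::::::::::::+:::....:++:::..............::::::::::::::::::::
:::::::::::::::::+::..:+++:::.............:::::::::::::::::::::
:::::::::::::+:::::::::+++::.............::::::::::::::::::::::
::::::::::::::::+:::::++++::..........:::::::::::::::::::::::::
:::::::::::::::+::::+++++:::.........::::::::::::::::::::::::::
::::::::::::::::::::+++++::........::::::::::::::::::::::::::::
::::::::::::::::::::+++++::......::::::::::::::::::::::::::::::
```

Call:
{"api": "play_rows", "payload": {
  "rows": [
    {"slide": [0.04,0,-0.05],"delta_rot": [0,0,0],"fingers": -1},
    {"slide": [0.07,0,-0.09],"delta_rot": [0,0,0],"fingers": -1},
    {"slide": [0.08,0,-0.1],"delta_rot": [0,0,0],"fingers": -1},
    {"slide": [0.08,0,-0.1],"delta_rot": [0,0,0],"fingers": -1},
    {"slide": [0.07,0,-0.09],"delta_rot": [0,0,0],"fingers": -1},
    {"slide": [0.06,0,-0.08],"delta_rot": [0,0,0],"fingers": -1},
    {"slide": [-0.03,0,-0.07],"delta_rot": [0,0,0],"fingers": -1},
    {"slide": [-0.08,0,-0.07],"delta_rot": [0,0,0],"fingers": -1}
  ]
}}

```text
time_s: 17.73
tcp_pos: [0.5745, 0.1631, 0.1173]
eef_rot: [179.7, 52.5, -96.7]
contact_force: [0.8, -0.2, -1.4]
gripper_width: 0.0153
gripper_force: 50.0
```

```bash
python3 - <<'E'
from path import *
from plant import r
s=r.get_state()
b=np.radians(BY);X=np.array([np.cos(b),np.sin(b)]);Y=np.array([-X[1],X[0]])
c=np.array([.5451,.0941])-BO;cx,cy=c@X,c@Y;print("cup in bin",cx,cy)
todo(s,*lip(cx-.015,cy,.115,22.6))
# top view: pan contents
t=r.capture("top");sc=r.capture("scene")
import see
P=see.scoopworld(s,[(.032,.032,.002),(.032,-.032,.002),(-.032,.032,.028),(-.032,-.032,.028)]);U=see.px(sc,P).round().astype(int)
g=cv2.cvtColor(sc["image"],cv2.COLOR_BGR2GRAY);x0,y0=U.min(0)-5;x1,y1=U.max(0)+8
print(P.round(3).tolist());print("\n".join("".join("#" if v<50 else "+" if v<90 else ":" if v<150 else "." for v in row) for row in g[y0:y1,x0:x1]))
print("tip path")
W=[lip(cx-.015,cy,.115,22.6)]+[lip(cx-.015,cy,.115-.044*min(1,k/8),22.6-4*k) for k in range(1,24)]
steps(W)
E
```

```text
cup in bin -0.22979809411139981 0.02212252116663539
slide(now axes) [ 0.762  0.143 -1.103] slide(target axes) [ 0.761  0.143 -1.104] rot [ 0.02 -0.01 -0.04] F [ 0.8 -0.2 -1.4] t 17.725
[[0.555, 0.279, 0.107], [0.619, 0.272, 0.107], [0.548, 0.211, 0.106], [0.611, 0.203, 0.106]]
.....::::.......::+++++++++++++++++++++++:+:++++++++
.:::::::::.......:++:++++:+++++:++++++++:::++++:++++
::::::::::.......:::+++++++++:+:+++:++++++++++++++++
+++::::::::......:::++++::::::+++++++:+++:+:+++::+++
+:+::::::::.......::+:::::::::::+++++:++:+++:+:+++++
+++++:::::::......:::::::..:::::+:+++++:++:+++::++:+
++::+:+:::::.......::::....:::::::::+++++:++++:+++:+
::+:++:::+::.......::......:::::::::::++++++:++++:++
++++:::::::::..............::::::..:::+::+:+:+:+:++:
+++::::::::::............::::+::::..:+::+::+:+++:+++
+++::::::::::...........:++++++:::..:::+::::++:+++::
:+:::+::::::...........:+#####+:::...:::::++:::++:++
++::++:::::...........::######++::....:::++++:+:++++
::+:+::::.........:::::+######++::::...::+++::+++:++
++++:::..........:+##++#######++++:::..:::::::++++++
:::::::.........:+#########
[... 1845 characters left out ...]
] [ 0.    0.87 -0.  ]
[-0.031  0.     0.007] [-0.    0.87  0.  ]
[-0.047 -0.    -0.026] [ 0.    0.87 -0.  ]
[-0.047 -0.    -0.026] [-0.    0.87  0.  ]
[-0.047  0.    -0.026] [-0.    0.87 -0.  ]
[-0.047  0.    -0.026] [-0.    0.87  0.  ]
[-0.047  0.    -0.026] [0.   0.87 0.  ]
[-0.047 -0.    -0.026] [-0.    0.87  0.  ]
[-0.047  0.    -0.026] [-0.    0.87  0.  ]
[-0.047  0.    -0.026] [ 0.    0.87 -0.  ]
[-0.047  0.    -0.026] [-0.    0.87 -0.  ]
[-0.047 -0.    -0.026] [0.   0.87 0.  ]
[-0.047  0.    -0.026] [ 0.    0.87 -0.  ]
[-0.047 -0.    -0.026] [-0.    0.87  0.  ]
[-0.047  0.    -0.026] [ 0.    0.87 -0.  ]
[-0.047 -0.    -0.026] [0.   0.87 0.  ]
[-0.047  0.    -0.026] [-0.    0.87 -0.  ]
```

Call:
{"api": "play_rows", "payload": {
  "rows": [
    {"slide": [0.05,0.01,-0.07],"delta_rot": [0,0,0],"fingers": -1},
    {"slide": [0.1,0.02,-0.15],"delta_rot": [0,0,0],"fingers": -1},
    {"slide": [0.13,0.02,-0.19],"delta_rot": [0,0,0],"fingers": -1},
    {"slide": [0.14,0.03,-0.2],"delta_rot": [0,0,0],"fingers": -1},
    {"slide": [0.14,0.03,-0.2],"delta_rot": [0,0,0],"fingers": -1},
    {"slide": [0.11,0.02,-0.16],"delta_rot": [0,0,0],"fingers": -1},
    {"slide": [0.06,0.01,-0.09],"delta_rot": [0,0,0],"fingers": -1},
    {"slide": [0.03,0,-0.04],"delta_rot": [0,0,0],"fingers": -1}
  ]
}}

```text
time_s: 18.82
tcp_pos: [0.5312, -0.0339, 0.1265]
eef_rot: [179.7, 52.6, -96.7]
contact_force: [-0.6, -0.2, -2.0]
gripper_width: 0.0157
gripper_force: 50.0
```

```bash
python3 - <<'E'
from path import *
from plant import r
s=r.get_state();print(s["joints"].round(1))
todo(s,*lip(-.2298-.015,.0221,.115,22.6))
E
```

```text
[-22.   27.5  -5.4 -50.6 -81.4  34.9]
slide(now axes) [-0.003  0.003 -0.004] slide(target axes) [-0.003  0.003 -0.004] rot [ 0.02 -0.01 -0.04] F [-0.6 -0.2 -2. ] t 18.825
```

Call:
{"api": "play_rows", "payload": {
  "rows": [
    {"slide": [-0.017,0,-0.004],"delta_rot": [0,0.87,0],"fingers": -1},
    {"slide": [-0.019,0,-0.002],"delta_rot": [0,0.87,0],"fingers": -1},
    {"slide": [-0.021,0,0],"delta_rot": [0,0.87,0],"fingers": -1},
    {"slide": [-0.023,0,0.002],"delta_rot": [0,0.87,0],"fingers": -1},
    {"slide": [-0.025,0,0.003],"delta_rot": [0,0.87,0],"fingers": -1},
    {"slide": [-0.027,0,0.005],"delta_rot": [0,0.87,0],"fingers": -1},
    {"slide": [-0.029,0,0.006],"delta_rot": [0,0.87,0],"fingers": -1},
    {"slide": [-0.031,0,0.007],"delta_rot": [0,0.87,0],"fingers": -1}
  ]
}}

```text
time_s: 19.82
tcp_pos: [0.5337, -0.0084, 0.1415]
eef_rot: [179.8, 20.6, -96.4]
contact_force: [-0.8, 0.6, -1.7]
gripper_width: 0.0158
gripper_force: 50.0
```

Call:
{"api": "play_rows", "payload": {
  "rows": [
    {"slide": [-0.047,0,-0.026],"delta_rot": [0,0.87,0],"fingers": -1},
    {"slide": [-0.047,0,-0.026],"delta_rot": [0,0.87,0],"fingers": -1},
    {"slide": [-0.047,0,-0.026],"delta_rot": [0,0.87,0],"fingers": -1},
    {"slide": [-0.047,0,-0.026],"delta_rot": [0,0.87,0],"fingers": -1},
    {"slide": [-0.047,0,-0.026],"delta_rot": [0,0.87,0],"fingers": -1},
    {"slide": [-0.047,0,-0.026],"delta_rot": [0,0.87,0],"fingers": -1},
    {"slide": [-0.047,0,-0.026],"delta_rot": [0,0.87,0],"fingers": -1},
    {"slide": [-0.047,0,-0.026],"delta_rot": [0,0.87,0],"fingers": -1}
  ]
}}

```text
time_s: 20.82
tcp_pos: [0.5393, 0.0429, 0.1785]
eef_rot: [179.8, -11.3, -96.3]
contact_force: [0.7, 0.7, -2.2]
gripper_width: 0.0154
gripper_force: 50.0
```

Call:
{"api": "play_rows", "payload": {
  "rows": [
    {"slide": [-0.047,0,-0.026],"delta_rot": [0,0.87,0],"fingers": -1},
    {"slide": [-0.047,0,-0.026],"delta_rot": [0,0.87,0],"fingers": -1},
    {"slide": [-0.047,0,-0.026],"delta_rot": [0,0.87,0],"fingers": -1},
    {"slide": [-0.047,0,-0.026],"delta_rot": [0,0.87,0],"fingers": -1},
    {"slide": [-0.047,0,-0.026],"delta_rot": [0,0.87,0],"fingers": -1},
    {"slide": [-0.047,0,-0.026],"delta_rot": [0,0.87,0],"fingers": -1},
    {"slide": [-0.047,0,-0.026],"delta_rot": [0,0.87,0],"fingers": -1},
    {"slide": [0,0,0],"delta_rot": [0,0,0],"fingers": -1}
  ]
}}

```text
time_s: 21.82
tcp_pos: [0.5454, 0.0985, 0.1825]
eef_rot: [179.6, -39.3, -96.1]
contact_force: [-0.7, 0.4, -1.3]
gripper_width: 0.0156
gripper_force: 50.0
```

```bash
cat > look.py <<'E'
from see import *
s=r.get_state();sc=r.capture("scene");pickle.dump(sc,open("look.pkl","wb"))
print(s["joints"].round(1),s["eef_rot"].round(1),s["contact_force"].round(1))
P=scoopworld(s,[(.032,.032,.002),(.032,-.032,.002),(-.032,.032,.028),(-.032,-.032,.028)]);print(P.round(3).tolist())
g=cv2.cvtColor(sc["image"],cv2.COLOR_BGR2GRAY);cu=px(sc,[(.545,.094,.06)])[0].round().astype(int)
x0,y0=cu-[45,40];print("origin",x0,y0,"lip px",px(sc,P).round().tolist())
print("\n".join("".join("#" if v<50 else "+" if v<90 else ":" if v<150 else "." for v in row) for row in g[y0:y0+75,x0:x0+90]))
E
python3 look.py
```

```text
[ 45.8  25.1 -19.   23.1 -79.7 -63.1] [179.6 -39.3 -96.1] [-0.7  0.4 -1.3]
[[0.512, 0.088, 0.07], [0.575, 0.081, 0.07], [0.512, 0.09, 0.139], [0.576, 0.083, 0.139]]
origin 264 172 lip px [[318.0, 203.0], [298.0, 212.0], [319.0, 186.0], [299.0, 196.0]]
+++++++++++++++++++++++++++++++++++++++++++++##++::...::........:#########################
+++++++++++++++++++++++++++++++++++++++++:::+#+::.....::.......:+#########################
#++++++++++++++++++++++++++++++++#++++:::::+++:.....::::.......:##########################
#+++++++++++++++++++++++++++++++###++:::::++++:..::::::::......:##########################
##+++++++++++++++++++++++++++#######+::++++#++:::::::::::......:##########################
###+++++++++++++++++++::++++++++#####++++####++:::::::::::......+#########################
###+++++++++++++++++++:++####+++##############++::::::::::......:#########################
####++++++++++++++++++:++####+++##############++:::::::::::.....:+########################
###++++++++++++++++++++++#####++##############++:::::::::::......:########################
####+++++++++++++++++++++####
[... 5276 characters left out ...]
##++::::::+:++::::+::::::+:+::+:::+:::+::::::::::::+::+::+:++++
:::::++###########+##########+:::+:::::++::+::++:+:+:::::+::++::+:::::+:::::::+:::++:++::+
:::::++######################+::::+::::::::::::+:::::+:::+:::::::::::+:::::::+:+:++::::::+
:::::++######################+:::::::::::::::::++:::+::+::+:::+:+:::+:::++:+:+::+:+::::+::
:::::++######################+::::::::::::::+:+++::::+:++:+:::::::+::::::::+:::::+:++:+::+
:::::++#####################+++::::::::+:::::::+::::++::::::+:::::::::+:+:::::::::::+:++::
:::::++#####################++::::::::::+:::::::::+::::::::::::+::::+:+::+:+::..::+:++::::
::::::++####################++:::::::::::::::::::+:::::::::::::::+++::::::+:::...::+::++:+
```

At least four buffers show in the cup, at about (308,214), (302,218), (314,217) and (306,222). Tipping a bit further with a small shake to empty the pan.

Call:
{"api": "play_rows", "payload": {
  "rows": [
    {"slide": [-0.047,0,-0.026],"delta_rot": [0,0.87,0],"fingers": -1},
    {"slide": [-0.047,0,-0.026],"delta_rot": [0,0.87,0],"fingers": -1},
    {"slide": [-0.047,0,-0.026],"delta_rot": [0,0.87,0],"fingers": -1},
    {"slide": [0.08,0,0],"delta_rot": [0,0,0],"fingers": -1},
    {"slide": [-0.08,0,0],"delta_rot": [0,0,0],"fingers": -1},
    {"slide": [0.08,0,0],"delta_rot": [0,0,0],"fingers": -1},
    {"slide": [-0.08,0,0],"delta_rot": [0,0,0],"fingers": -1},
    {"slide": [0,0,0],"delta_rot": [0,0,0],"fingers": -1}
  ]
}}

```text
time_s: 22.88
tcp_pos: [0.5486, 0.1203, 0.1776]
eef_rot: [179.7, -51.1, -96.2]
contact_force: [0.8, -0.2, -1.0]
gripper_width: 0.0158
gripper_force: 50.0
```

```bash
python3 - <<'E'
from path import *
from plant import r
s=r.get_state();print(s["joints"].round(1),s["contact_force"].round(1));p=-52-30-0
todo(s,*lip(-.2448,.0221,.071,-81.4))
steps([lip(-.2448,.0221,.071,-81.4),lip(-.2448,.0221,.171,-81.4)])
E
python3 look.py | sed -n '20,62p' | cut -c25-80
```

```text
[ 49.3  32.4 -16.1  25.9 -87.5 -67.9] [ 0.8 -0.2 -1. ]
slide(now axes) [0.014 0.003 0.006] slide(target axes) [0.014 0.003 0.006] rot [0.03 0.06 0.03] F [ 0.8 -0.2 -1. ] t 22.875
[ 0.521  0.    -0.416] [0. 0. 0.]
++++++++++++++++++++:::::::::+######++::..............:+
++++++++:::++++++++::::::::+++#####+::................+#
++++++:::::::::+++++:::::+++++###+::.....:............+#
+++++::......::++#+++:::+++####+::.......::..........:##
+++++::::....:++#####++++++####+:........::..........:##
+++++::::..::++#######+++++###++:.........::.........+##
++++++:::::++##########++######+::........::........:+##
+++++++::++####+++#############++:::::::::::........:###
+:+++++::+#####+++#############++::::::::::::.......+###
+++++++::+#####+++##############+::::::::::::......:####
+++++++::++####++###############++:::::::::::......+####
+++:++++::+######################+::::::::::::.....:####
++++++++::+####+#################+::::::::::::.....:####
+++++++++:++##+++################++:::::::::::.....:+###
+++++++::::+##+++################++:::::::::::......+###
:+++++:::::++##++###############
[... 863 characters left out ...]
::::::::::::....
+:+++:::....:+#+:+############+:..:::.::+++:+::+++::....
::++++::.....:++:++#####+++####:...:.:::+++++:+++:+::...
+:+:+++::.....:++++#####+++###+:....::::+++++++++:+:::..
::::++++::...::++++######+###++:....::::+:++:+++++++::::
+::::++++::::::++++########++::...::::+++:::+++++::+:+:+
+:++::++++::::::++++#####++::....::::+++++++:+++++:+++:+
++++++++++++::::::::+###++:...::::::::+:+:++++++++++::++
+++++:++++++++::::::+++++:::::::::::+:++:+:::++++++:++++
##+++:+++++++++++::++++++:::::::::::+::++:+++:++++++:+++
###++++++++++++++++++++++++::::::+:::++:++:::::+++::++::
###++++++++++++++++++++++++:+:::::::::++::+::++:+++++::+
####++:++++++++++:+++++++++::+:::::::++:++:++:++++:++:+:
```

Call:
{"api": "play_rows", "payload": {
  "rows": [
    {"slide": [0.13,0,-0.1],"delta_rot": [0,0,0],"fingers": -1},
    {"slide": [0.13,0,-0.1],"delta_rot": [0,0,0],"fingers": -1},
    {"slide": [0.13,0,-0.1],"delta_rot": [0,0,0],"fingers": -1},
    {"slide": [0.13,0,-0.1],"delta_rot": [0,-1,0],"fingers": -1},
    {"slide": [0,0,0],"delta_rot": [0,-1,0],"fingers": -1},
    {"slide": [0,0,0],"delta_rot": [0,-1,0],"fingers": -1},
    {"slide": [0,0,0],"delta_rot": [0,-1,0],"fingers": -1},
    {"slide": [0,0,0],"delta_rot": [0,-1,0],"fingers": -1}
  ]
}}

```text
time_s: 23.92
tcp_pos: [0.5485, 0.1179, 0.2765]
eef_rot: [179.8, -28.1, -96.3]
contact_force: [0.4, -0.2, -1.3]
gripper_width: 0.0154
gripper_force: 50.0
```

Call:
{"api": "play_rows", "payload": {
  "rows": [
    {"slide": [0.06,0,0],"delta_rot": [0,-1,0],"fingers": -1},
    {"slide": [0.12,0,0],"delta_rot": [0,-1,0],"fingers": -1},
    {"slide": [0.12,0,0],"delta_rot": [0,-1,0],"fingers": -1},
    {"slide": [0.1,0,0],"delta_rot": [0,-1,0],"fingers": -1},
    {"slide": [0.05,0,0],"delta_rot": [0,-1,0],"fingers": -1},
    {"slide": [0,0,0],"delta_rot": [0,-1,0],"fingers": -1}
  ]
}}

```text
time_s: 24.68
tcp_pos: [0.5412, 0.0544, 0.2992]
eef_rot: [179.9, -0.6, -96.4]
contact_force: [0.2, -0.5, -1.4]
gripper_width: 0.0156
gripper_force: 50.0
```

```bash
python3 see.py; python3 look.py | sed -n '26,64p' | cut -c25-80
```

```text
lipL,lipR,backL,backR world [[0.516, 0.117, 0.203], [0.579, 0.11, 0.202], [0.511, 0.076, 0.257], [0.575, 0.068, 0.257]] px [[327.2, 175.8], [305.1, 186.0], [318.8, 149.1], [296.1, 159.0]] F [ 0.2 -0.5 -1.4] t 24.675 rot [179.9  -0.6 -96.4]
+++++++++++:::+++##########++++++++++++++++++++++++++
++++++++++++++++++########+++++++++++++++++++++++++++
++++++++++++++++++######+++++++++++++++++++++++++++++
+++++++++++++++++++###+++++++++++++++++++++++++++++++
++++++++++++++++++++:::::++++++++++++++++++++++++++++
++++++++++++++++++::::::+++++++++++++++++++++++++++++
++++++++++++++++++::::::+++++++++++++++++++++++++++++
++++++++++++++++++::::::++++++:::++++++++++++++++++++
++++++++++++++++++::::::++++::.l::+++++++++++++++++++
+++++++++++++++++:::::::+:::.....::++++++++++++++++++
++++++++++++++++++::::::::........:++++++++++++++++++
++++++++++++++++++::::::....:::::.::+++++++++++++++++
+++++++++++++++++::::....::::::::..:+++++++++++++++++
++++++++++++++++:::.....::...:::::..:++++++++++++++++
++++++++++++++:::.....:.......::::..:++++++++++++++++
+++++++++++:::.....::.........:::::..:++++++++++++
[... 3848 characters left out ...]
++++::++++:++++:
+++++++::.....:+####+:..............:::++++:+++++::+++++
:+++++++::...::+#####+:.............:::++++++:+++++++::+
+::::++++::::::+#####+:...........:::::+++++++++++++++++
++::++++++::::::+++++:...........::::::++++++++:+++:+++:
++++:+++++++::::::::::........:::::::++++:++++:+++++++++
++++++++++++++::::::::....:::::::::::+++++++::++++:+++++
##+++:++++++++++::::::::::::::::::::::+++::++::+::++++::
###++++++++++++++++++:+::+++:::::::::++:++++++++:+:+:::+
###+++:+++++++++++++++++++:+:::+::::::+::::::+:+::++++:+
####++:++++++++++++++++++::+:+::::::+:+:+:++:++:++::++++
####++:+++++++++++++:++++++::+++:::++++++:++:+:++:::++:+
####++::+++++++++++++++++:+++::::::++++:::+:++:++:+:+++:
```

```bash
python3 - <<'E'
from see import *
a=pickle.load(open("c0.pkl","rb"))
for n in ("scene","top"):
    A=a[n]["image"];B=r.capture(n);b=B["image"]
    d=cv2.absdiff(A,b).max(2);m=(d>35).astype(np.uint8)
    k,l,st,ce=cv2.connectedComponentsWithStats(m)
    for i in range(1,k):
        if st[i][4]>=8: print(n,st[i].tolist(),ce[i].round(),on(B,ce[i],.01)[:2].round(3))
    if n=="scene":
        g=cv2.cvtColor(b,cv2.COLOR_BGR2GRAY)
        print("\n".join("".join("#" if v<50 else "+" if v<90 else ":" if v<150 else "." for v in row) for row in g[258:315,322:385]))
s=r.get_state();todo(s,*scoop([.590,-.118,.053],74.8,0))
E
```

```text
scene [277, 0, 112, 111, 4792] [312.  45.] [-0.053 -0.603]
scene [416, 0, 6, 3, 10] [419.   1.] [-0.683 -0.586]
scene [441, 0, 45, 62, 1594] [462.  24.] [-0.672 -0.332]
scene [518, 0, 31, 43, 402] [534.  17.] [-0.967 -0.174]
scene [444, 49, 70, 67, 1235] [479.  91.] [-0.328  0.012]
scene [407, 51, 5, 10, 30] [409.  56.] [-0.304 -0.303]
scene [397, 60, 6, 8, 22] [400.  64.] [-0.231 -0.285]
scene [408, 65, 5, 5, 17] [410.  67.] [-0.247 -0.247]
scene [415, 66, 21, 21, 95] [427.  77.] [-0.246 -0.162]
scene [406, 71, 6, 7, 26] [408.  74.] [-0.204 -0.219]
scene [456, 70, 5, 11, 21] [459.  75.] [-0.35  -0.098]
scene [260, 78, 92, 66, 1122] [307. 113.] [ 0.242 -0.278]
scene [470, 89, 5, 3, 9] [472.  90.] [-0.313 -0.01 ]
scene [393, 91, 19, 18, 120] [401.  99.] [-0.073 -0.131]
scene [347, 98, 6, 12, 31] [349. 103.] [ 0.091 -0.231]
scene [278, 126, 6, 11, 39] [281. 130.] [ 0.369 -0.262]
scene [297, 128, 6, 12, 46] [300. 133.] [ 0.329 -0.21 ]
scene [236, 141, 10, 15, 81] [240. 148.] [ 0.527 -0.273]
scene [297, 146, 33, 40, 820] [313. 166.] [ 0.393 -0.068]
scene [237, 163, 29, 36, 648] [251. 182
[... 4549 characters left out ...]
[290. 375.] [0.044 0.008]
top [285, 377, 15, 8, 69] [294. 380.] [ 0.025 -0.004]
top [317, 377, 15, 36, 250] [323. 397.] [-0.03  -0.108]
top [280, 381, 10, 5, 35] [284. 383.] [0.014 0.03 ]
top [0, 382, 139, 38, 2688] [ 53. 407.] [-0.082  0.83 ]
top [271, 383, 6, 14, 31] [273. 389.] [-0.005  0.066]
top [265, 387, 6, 4, 11] [268. 388.] [-0.004  0.084]
top [278, 389, 29, 31, 219] [288. 405.] [-0.058  0.015]
top [225, 407, 15, 13, 109] [233. 415.] [-0.095  0.204]
top [267, 406, 6, 8, 43] [270. 410.] [-0.074  0.077]
top [273, 416, 3, 4, 9] [274. 418.] [-0.101  0.063]
slide(now axes) [ 1.539 -0.385  1.293] slide(target axes) [ 1.918 -0.614  0.362] rot [ 0.52 -6.71  1.86] F [ 1.   0.2 -0.8] t 24.875
```

The pan is empty, the bin rear is empty, and no stray blobs are visible. Levelling the scoop and returning it above the mat.

Call:
{"api": "play_rows", "payload": {
  "rows": [
    {"slide": [0,0,0],"delta_rot": [0.065,-0.84,0.23],"fingers": -1},
    {"slide": [0,0,0],"delta_rot": [0.065,-0.84,0.23],"fingers": -1},
    {"slide": [0,0,0],"delta_rot": [0.065,-0.84,0.23],"fingers": -1},
    {"slide": [0,0,0],"delta_rot": [0.065,-0.84,0.23],"fingers": -1},
    {"slide": [0,0,0],"delta_rot": [0.065,-0.84,0.23],"fingers": -1},
    {"slide": [0,0,0],"delta_rot": [0.065,-0.84,0.23],"fingers": -1},
    {"slide": [0,0,0],"delta_rot": [0.065,-0.84,0.24],"fingers": -1},
    {"slide": [0,0,0],"delta_rot": [0.065,-0.84,0.24],"fingers": -1}
  ]
}}

```text
time_s: 25.88
tcp_pos: [0.5412, 0.0555, 0.2979]
eef_rot: [179.8, 30.1, -105.2]
contact_force: [-0.2, -0.5, 0.0]
gripper_width: 0.0156
gripper_force: 50.0
```

Call:
{"api": "play_rows", "payload": {
  "rows": [
    {"slide": [0.13,-0.04,0.02],"delta_rot": [0,0,0],"fingers": -1},
    {"slide": [0.27,-0.08,0.05],"delta_rot": [0,0,0],"fingers": -1},
    {"slide": [0.29,-0.1,0.06],"delta_rot": [0,0,0],"fingers": -1},
    {"slide": [0.29,-0.1,0.06],"delta_rot": [0,0,0],"fingers": -1},
    {"slide": [0.29,-0.1,0.06],"delta_rot": [0,0,0],"fingers": -1},
    {"slide": [0.29,-0.1,0.05],"delta_rot": [0,0,0],"fingers": -1},
    {"slide": [0.27,-0.07,0.05],"delta_rot": [0,0,0],"fingers": -1},
    {"slide": [0.08,-0.02,0.01],"delta_rot": [0,0,0],"fingers": -1}
  ]
}}

```text
time_s: 26.88
tcp_pos: [0.5709, -0.1826, 0.1046]
eef_rot: [179.5, 30.1, -105.4]
contact_force: [-0.2, 0.2, 0.2]
gripper_width: 0.0156
gripper_force: 50.0
```

```bash
python3 - <<'E'
from see import *
s=r.get_state();todo(s,*scoop([.590,-.118,.006],74.8,0))
c=r.capture("scene");im=c["image"];g=cv2.cvtColor(im,cv2.COLOR_BGR2GRAY)
P=scoopworld(s,[(.032,.032,.002),(.032,-.032,.002),(-.032,.032,.028),(-.032,-.032,.028)]);U=px(c,P);x0,y0=(U.min(0)-8).astype(int);x1,y1=(U.max(0)+8).astype(int)
ch=np.array([["#" if v<50 else "+" if v<90 else ":" if v<150 else "." for v in row] for row in g[y0:y1,x0:x1]])
for k,u in zip("LRlr",U.round().astype(int)): ch[u[1]-y0,u[0]-x0]=k
print("\n".join("".join(w) for w in ch))
E
```

```text
slide(now axes) [ 0.152 -0.012  0.247] slide(target axes) [ 0.152 -0.01   0.248] rot [ 0.08  0.02 -0.04] F [-0.2  0.2  0.2] t 26.875
++++++++++++++##++:::++++++++++++++++++++++++
++++++++++++++++:...::+++++++++++++++++++++++
+++++++++++++++:....:++++++++++++++++++++++++
++++++++++++++::....:++##++++++++++++++++++++
+++++++++++++++:.....+####+++++++++++++++++++
+++++++++++++++:.....:####+++++++++++++++++++
++++++++++++###+:....:+####++++++++++++++++++
+++++++++######+:....:+###++:::++++++++++++++
++++++#########+:.....+##++:::::+++++++++++++
+++#############+.....:++::::l.::++++++++++++
################+:....:::::::::.:++++++++++++
###############++:....:::::::::.::+++++++++++
############++:::.....::::::::::.:+++++++++++
#########++:::::::..::::::::::::.::++++++++++
#########:.:::::::::::::::::::::..:++++++++++
#########r..::::::::::::::::..:::..:+++++++++
#########+:.::::::::::::........:..:+++++++++
#########+:..::::::::...........:..::++++++++
#########+::.:::::..................:++++++++
##########+:........................:++++++++
##########+:........................:++++++++
#
[... 356 characters left out ...]
...:++++++
##############:.......................:++++++
##############+:...................::+L#+++++
##############+:................::++#####++++
###############+.............::+++########+++
###############+:.........::++############+++
################:.....:::++###############+++
################+::::+++###################++
#################R+++#######################+
#############################################
#############################################
#############################################
#############################################
#############################################
+############################################
+############################################
```

Call:
{"api": "play_rows", "payload": {
  "rows": [
    {"slide": [0.03,0,0.05],"delta_rot": [0.03,0,0],"fingers": -1},
    {"slide": [0.04,0,0.07],"delta_rot": [0.03,0,0],"fingers": -1},
    {"slide": [0.04,-0.005,0.07],"delta_rot": [0,0,0],"fingers": -1},
    {"slide": [0.03,-0.005,0.045],"delta_rot": [0,0,0],"fingers": -1},
    {"slide": [0.01,0,0.012],"delta_rot": [0,0,0],"fingers": -1},
    {"slide": [0,0,0],"delta_rot": [0,0,0],"fingers": -1}
  ]
}}

```text
time_s: 27.68
tcp_pos: [0.5736, -0.1832, 0.0648]
eef_rot: [-179.8, 30.1, -105.2]
contact_force: [-0.4, -0.5, -0.7]
gripper_width: 0.0155
gripper_force: 50.0
```

Call:
{"api": "play_rows", "payload": {
  "rows": [
    {"slide": [0.005,0,0.008],"delta_rot": [0,0,0],"fingers": -1},
    {"slide": [0,0,0],"delta_rot": [0,0,0],"fingers": -1}
  ]
}}

```text
time_s: 27.92
tcp_pos: [0.5736, -0.1833, 0.0636]
eef_rot: [-179.7, 30.1, -105.2]
contact_force: [-0.0, 0.3, -1.6]
gripper_width: 0.0159
gripper_force: 50.0
```

Call:
{"api": "play_rows", "payload": {
  "rows": [
    {"slide": [0.004,0,0.007],"delta_rot": [0,0,0],"fingers": -1},
    {"slide": [0,0,0],"delta_rot": [0,0,0],"fingers": -1}
  ]
}}

```text
time_s: 28.18
tcp_pos: [0.5735, -0.1832, 0.0622]
eef_rot: [-179.8, 30.1, -105.2]
contact_force: [0.3, -0.7, -1.7]
gripper_width: 0.0156
gripper_force: 50.0
```

Still about 4 mm to go; stepping down until contact.

Call:
{"api": "play_rows", "payload": {
  "rows": [
    {"slide": [0.009,0,0.015],"delta_rot": [0,0,0],"fingers": -1},
    {"slide": [0,0,0],"delta_rot": [0,0,0],"fingers": -1}
  ]
}}

```text
time_s: 28.42
tcp_pos: [0.5734, -0.1832, 0.0593]
eef_rot: [-179.8, 30.1, -105.2]
contact_force: [-0.6, -0.2, -1.6]
gripper_width: 0.0159
gripper_force: 50.0
```

Call:
{"api": "play_rows", "payload": {
  "rows": [
    {"slide": [0.004,0,0.006],"delta_rot": [0,0,0],"fingers": -1},
    {"slide": [0,0,0],"delta_rot": [0,0,0],"fingers": -1}
  ]
}}

```text
time_s: 28.68
tcp_pos: [0.5735, -0.1833, 0.0584]
eef_rot: [-179.8, 30.1, -105.2]
contact_force: [-0.4, 0.2, -2.1]
gripper_width: 0.0157
gripper_force: 50.0
```

Call:
{"api": "play_rows", "payload": {
  "rows": [
    {"slide": [0.004,0,0.006],"delta_rot": [0,0,0],"fingers": -1},
    {"slide": [0,0,0],"delta_rot": [0,0,0],"fingers": -1}
  ]
}}

```text
time_s: 28.92
tcp_pos: [0.5734, -0.1833, 0.0573]
eef_rot: [-179.8, 30.1, -105.2]
contact_force: [-0.2, 0.4, -0.9]
gripper_width: 0.0162
gripper_force: 50.0
```

Call:
{"api": "play_rows", "payload": {
  "rows": [
    {"slide": [0.003,0,0.005],"delta_rot": [0,0,0],"fingers": -1},
    {"slide": [0,0,0],"delta_rot": [0,0,0],"fingers": -1}
  ]
}}

```text
time_s: 29.18
tcp_pos: [0.5735, -0.1833, 0.0565]
eef_rot: [-179.8, 30.1, -105.2]
contact_force: [-0.2, -0.4, -0.1]
gripper_width: 0.0158
gripper_force: 50.0
```

Call:
{"api": "play_rows", "payload": {
  "rows": [
    {"slide": [0.003,0,0.005],"delta_rot": [0,0,0],"fingers": -1},
    {"slide": [0,0,0],"delta_rot": [0,0,0],"fingers": -1}
  ]
}}

```text
time_s: 29.42
tcp_pos: [0.5735, -0.1834, 0.0556]
eef_rot: [-179.8, 30.1, -105.2]
contact_force: [0.5, -0.2, -0.2]
gripper_width: 0.0155
gripper_force: 50.0
```

Call:
{"api": "play_rows", "payload": {
  "rows": [
    {"slide": [0.003,0,0.005],"delta_rot": [0,0,0],"fingers": -1},
    {"slide": [0,0,0],"delta_rot": [0,0,0],"fingers": -1}
  ]
}}

```text
time_s: 29.68
tcp_pos: [0.5736, -0.1834, 0.055]
eef_rot: [-179.8, 30.1, -105.2]
contact_force: [0.1, 0.3, 0.4]
gripper_width: 0.0156
gripper_force: 50.0
```

```bash
python3 -c "
from plant import r
for _ in range(3):
    r.capture('top');s=r.get_state();print(s['contact_force'].round(2),s['moment'].round(2),s['tcp_pos'].round(4))"
```

```text
[-0.37 -0.56  1.25] [-1.57  0.5  -0.02] [ 0.5736 -0.1835  0.055 ]
[-0.02 -0.66  1.4 ] [-1.55  0.44 -0.  ] [ 0.5736 -0.1835  0.055 ]
[-0.15 -0.11  0.54] [-1.55  0.43 -0.01] [ 0.5736 -0.1835  0.0549]
```

Call:
{"api": "play_rows", "payload": {
  "rows": [
    {"slide": [0.002,0,0.004],"delta_rot": [0,0,0],"fingers": -1},
    {"slide": [0,0,0],"delta_rot": [0,0,0],"fingers": -0.5},
    {"slide": [0,0,0],"delta_rot": [0,0,0],"fingers": 0},
    {"slide": [0,0,0],"delta_rot": [0,0,0],"fingers": 0.5},
    {"slide": [0,0,0],"delta_rot": [0,0,0],"fingers": 1},
    {"slide": [0,0,0],"delta_rot": [0,0,0],"fingers": 1},
    {"slide": [0,0,0],"delta_rot": [0,0,0],"fingers": 1},
    {"slide": [0,0,0],"delta_rot": [0,0,0],"fingers": 1}
  ],
  "squeeze": 10
}}

```text
time_s: 30.82
tcp_pos: [0.5735, -0.1834, 0.0541]
eef_rot: [-179.8, 30.1, -105.2]
contact_force: [-0.6, 0.6, -0.2]
gripper_width: 0.0766
gripper_force: 0.0
```

Call:
{"api": "play_rows", "payload": {
  "rows": [
    {"slide": [0,0,-0.05],"delta_rot": [0,0,0],"fingers": 1},
    {"slide": [0,0,-0.15],"delta_rot": [0,0,0],"fingers": 1},
    {"slide": [0,0,-0.25],"delta_rot": [0,0,0],"fingers": 1},
    {"slide": [0,0,-0.3],"delta_rot": [0,0,0],"fingers": 1},
    {"slide": [0,0,-0.3],"delta_rot": [0,0,0],"fingers": 1},
    {"slide": [0,0,-0.3],"delta_rot": [0,0,0],"fingers": 1},
    {"slide": [0,0,-0.2],"delta_rot": [0,0,0],"fingers": 1},
    {"slide": [0,0,0],"delta_rot": [0,0,0],"fingers": 1}
  ]
}}

```text
time_s: 31.82
tcp_pos: [0.5423, -0.2977, 0.2582]
eef_rot: [-179.5, 30.0, -105.1]
contact_force: [1.0, 0.6, -0.4]
gripper_width: 0.0874
gripper_force: 0.0
```

```bash
python3 - <<'E'
from see import *
a=pickle.load(open("c0.pkl","rb"))
for n in ("scene","top"):
    A=a[n]["image"];B=r.capture(n);b=B["image"]
    m=(cv2.absdiff(A,b).max(2)>30).astype(np.uint8)
    k,l,st,ce=cv2.connectedComponentsWithStats(m)
    for i in range(1,k):
        w=on(B,ce[i],.01)
        if st[i][4]>=6 and .35<w[0]<1 and -.6<w[1]<.7: print(n,st[i].tolist(),w[:2].round(3))
    if n=="scene":
        f=lambda x:cv2.cvtColor(x,cv2.COLOR_BGR2GRAY)
        for im in (A,b):
            g=f(im)[140:200,230:272];print("\n".join("".join("#" if v<50 else "+" if v<90 else ":" if v<150 else "." for v in row) for row in g[::2]))
E
```

```text
scene [243, 162, 6, 4, 14] [ 0.55  -0.205]
scene [250, 170, 9, 3, 17] [ 0.549 -0.162]
scene [237, 174, 8, 4, 13] [ 0.592 -0.174]
scene [241, 177, 17, 6, 31] [ 0.582 -0.142]
scene [245, 190, 22, 10, 67] [ 0.601 -0.082]
scene [300, 211, 19, 16, 192] [0.535 0.079]
scene [352, 280, 19, 22, 134] [0.576 0.334]
scene [342, 285, 17, 23, 164] [0.604 0.326]
++++++++++++++++++++++++++++++++++++++++++
++++++#####+++++++++++++++++++++++++++++++
++++++######++++++++++++++++++++++++++++++
++++++#######+++++++++++++++++++++++++++++
+++++++#######++++++++++++++++++++++++++++
++++++++######++++++++++++++++++++++++++++
+++++++++######+++++++++++++++++++++++++++
+++++++++#######++++###+++++++++++++++++++
++++++++++##############++++++++++++++++++
+++++++#################++++++++++++++++++
##########################++++++++++++++++
#################+#########+++++++++++++++
#############+:...:+########++++++++++++++
#############+.....+##########++++++++++++
#############+:....:+##########+++++++++++
##############:....:+###+++++###++++++++++
##############+:....::::::::::+##+++++++++
##########+++:::...
[... 1538 characters left out ...]
+:.......................:+#####+
##########+:.......................:+#####
###########+:.......................:#####
############+......................:+#####
############+:................::++########
#############+:........:::++##############
+#############+::::+++####################
top [406, 195, 9, 6, 38] [ 0.676 -0.42 ]
top [197, 209, 4, 5, 20] [0.612 0.354]
top [316, 208, 7, 18, 54] [ 0.602 -0.086]
top [208, 211, 7, 12, 55] [0.593 0.308]
top [337, 213, 5, 7, 21] [ 0.605 -0.158]
top [195, 217, 5, 5, 21] [0.582 0.357]
top [268, 220, 12, 21, 169] [0.545 0.08 ]
top [333, 220, 10, 12, 45] [ 0.57  -0.153]
top [259, 228, 6, 6, 31] [0.546 0.122]
top [448, 249, 19, 13, 66] [ 0.481 -0.581]
```

```bash
python3 -c "
from plant import r
print(r.close_job())"
```

```text
the job is handed in; nothing more can be done
None
```

The job is handed in at about 32 s: at least four buffers are visible in the cup, none were seen left in the bin or on the bench in the final camera check, and the scoop is back level on its mat about 5 mm from where it started.

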